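# Turn the spotting brushes up and start the drying blower

## Task

The wet spotting brushes stand bristles-down in the slanted rack: pull each one out, turn it end for end, and put it back handle-down, fully home, one brush to a pocket. When all of them are turned, set the socket key fully down over the tongue of the yellow switch box and turn it clockwise to the stop to start the drying blower. Then lift the key off, leaving the switch on, and stand it upright in the middle of its round black mat, without disturbing the other things on the cart.

Things in the scene. Friction and masses are not known exactly. Their poses are not given: they have to be found in the camera images.
- brush0_mid (a point): Middle of the spotting brush with the red handle (may be absent). 210 mm long, about 70 g: round handle 14 mm thick, 150 mm long with a heavy steel butt (balance point 67 mm from the butt end), then brass ferrule and black bristles 24 mm thick (rigid) over the last 60 mm. Point on the axis, 105 mm from either end; its z axis points from butt to bristles.
- brush0_butt (a point): Centre of the butt (handle) end of the red brush; same axes.
- pocket0 (a point): Pocket 0 of the fixed slanted brush rack. Pockets 0-3 lie in a row along the rack's y, 70 mm apart: blue square tubes, 28 mm inside, 80 mm deep, set on edge (V trough below), slanted 45 degrees. The point is on the tube floor, 12 mm above the V's bottom line, about where a butt rests. Axes are the rack's, z up.
- brush1_mid (a point): Middle of the spotting brush with the yellow handle (may be absent). 210 mm long, about 70 g: round handle 14 mm thick, 150 mm long with a heavy steel butt (balance point 67 mm from the butt end), then brass ferrule and black bristles 24 mm thick (rigid) over the last 60 mm. Point on the axis, 105 mm from either end; its z axis points from butt to bristles.
- brush1_butt (a point): Centre of the butt (handle) end of the yellow brush; same axes.
- pocket1 (a point): Pocket 1 of the fixed slanted brush rack. The tube runs up along (0.707, 0, 0.707) in these axes, its open mouth leaning to the robot's right; 'above the V line' means along (-0.707, 0, 0.707). The tube's middle line is 19.8 mm above the V line. Point as for pocket 0.
- brush2_mid (a point): Middle of the spotting brush with the pale wood handle (may be absent). 210 mm long, about 70 g: round handle 14 mm thick, 150 mm long with a heavy steel butt (balance point 67 mm from the butt end), then brass ferrule and black bristles 24 mm thick (rigid) over the last 60 mm. Point on the axis, 105 mm from either end; its z axis points from butt to bristles.
- brush2_butt (a point): Centre of the butt (handle) end of the pale wood brush; same axes.
- pocket2 (a point): Pocket 2 of the fixed slanted brush rack. A brush put in bristles-down lies about 5 degrees flatter than the tube, its middle clear above the mouth with open space all round; put in handle-down, it rests in the V by its heavy butt. Point as for pocket 0.
- brush3_mid (a point): Middle of the spotting brush with the green handle (may be absent). 210 mm long, about 70 g: round handle 14 mm thick, 150 mm long with a heavy steel butt (balance point 67 mm from the butt end), then brass ferrule and black bristles 24 mm thick (rigid) over the last 60 mm. Point on the axis, 105 mm from either end; its z axis points from butt to bristles.
- brush3_butt (a point): Centre of the butt (handle) end of the green brush; same axes.
- pocket3 (a point): Pocket 3 of the fixed slanted brush rack. The tubes stand on a grey blower base 180 mm (x) by 360 mm (y), 45 mm high; their mouths reach about 140 mm above the cart, the raised ends of the brushes about 210 mm. Point as for pocket 0.
- key_grip (a point): Centre of the orange grip bar of the loose socket key, which stands upright on the cart. Bar 44 mm long (its x), 12 mm thick (its y), 26 mm high, on top of a dark steel socket 40 x 34 mm and 30 mm high; whole key 56 mm high, 150 g. The point lies 43 mm above the key's foot.
- key_foot (a point): Centre of the key's underside, where a rectangular bore 22.6 mm (its x, along the grip bar) by 10.6 mm (its y), 24 mm deep, opens downward. Same axes as key_grip.
- spindle_seat (a point): Base of the brass tongue on the fixed yellow switch box (100 x 100 x 45 mm), on its axis, 46 mm above the cart. Tongue 20 mm long (its x), 8 mm thick (its y), 20 mm tall, top 6 mm stepped in to 16 x 5 mm; axes turn with it. The key's bore drops over it either way round; seated, the key's foot is within 2 mm of this height.
- spindle (a joint): Turn of the switch tongue in rad, clockwise seen from above; 0 off, fixed stop at 1.4 = on. Stiff (0.08 N m), stays where left; it starts between 0 and 0.3.
- mat_top (a point): Centre of the top of a fixed round black rubber mat, 90 mm across, 3 mm thick: the key's place.
- jar: Blue glass jar of coat buttons with steel lid, 70 mm wide, 85 mm tall. Bystander; origin at the centre of its underside.
- spool: Polished walnut spool, 36 mm wide, 50 mm tall. Bystander; origin at the centre of its underside.
- gauge: Tarnished steel button gauge lying flat, 110 x 50 x 7 mm. Bystander; origin at the centre of its underside.
- toggle: Chunky antler toggle, 48 mm long, 20 mm thick. Bystander; origin at the centre of its underside.
- clipboard: Spring clip board 230 x 160 mm pinching two black buckles. Bystander; origin at the centre of its underside.
- spray: White spray bottle, 60 mm wide, 160 mm tall. Bystander; origin at the centre of its underside.
- pinbowl: Steel pin bowl, 90 mm wide, 35 mm tall. Bystander; origin at the centre of its underside.
Things that resemble listed ones, but are neither listed nor needed, are in the scene too. Of the things that look like the part that bears mat_top, the largest one is meant.

How it is judged:
On the way, in this order (a step that is already met when the one before it is completed fails the run):
1. every brush is back handle-down and home in a pocket of its own (angle between each of brush0_mid, brush1_mid, brush2_mid, brush3_mid's own z axis and vertical below 1.2 rad and (distance between brush0_butt and pocket0 below 0.022 m or distance between brush0_butt and pocket1 below 0.022 m or distance between brush0_butt and pocket2 below 0.022 m or distance between brush0_butt and pocket3 below 0.022 m) and distance between brush0_butt and brush1_butt above 0.04 m and distance between each of brush0_butt, brush1_butt and brush2_butt above 0.04 m and distance between each of brush0_butt, brush1_butt, brush2_butt and brush3_butt above 0.04 m and (distance between brush1_butt and pocket0 below 0.022 m or distance between brush1_butt and pocket1 below 0.022 m or distance between brush1_butt and pocket2 below 0.022 m or distance between brush1_butt and pocket3 below 0.022 m) and (distance between brush2_butt and pocket0 below 0.022 m or distance between brush2_butt and pocket1 below 0.022 m or distance between brush2_butt and pocket2 below 0.022 m or distance between brush2_butt and pocket3 below 0.022 m) and (distance between brush3_butt and pocket0 below 0.022 m or distance between brush3_butt and pocket1 below 0.022 m or distance between brush3_butt and pocket2 below 0.022 m or distance between brush3_butt and pocket3 below 0.022 m)), for 0.2 s.
2. the key is fully down on the tongue with the switch still off (under 0.7 rad) (horizontal distance between key_foot and spindle_seat below 0.005 m and z of key_foot in the frame of spindle_seat between -0.005 and 0.005 m and angle between key_foot's own z axis and vertical below 0.12 rad and value of joint spindle below 0.7 rad), for 0.1 s.
3. the key has turned the switch on (over 1.2 rad) (horizontal distance between key_foot and spindle_seat below 0.005 m and z of key_foot in the frame of spindle_seat between -0.005 and 0.005 m and angle between key_foot's own z axis and vertical below 0.12 rad and value of joint spindle above 1.2 rad), for 0.1 s.
At the end, for the whole second after the job is handed in: Every brush bristles-up (within 69 degrees of vertical), butt within 22 mm of a pocket's floor point, butts over 40 mm apart; key standing on the mat (within 25 mm of its centre, upright within 0.12 rad); switch past 1.2 rad; all released and at rest (all of step 1 and horizontal distance between key_foot and mat_top below 0.025 m and z of key_foot in the frame of mat_top between -0.005 and 0.005 m and angle between key_foot's own z axis and vertical below 0.12 rad and value of joint spindle above 1.2 rad and linear speed of each of brush0, brush1, brush2, brush3, key below 0.03 m/s); the robot touches nothing.
It fails at once if a bystander (jar, spool, gauge, toggle, clip board, spray bottle, pin bowl) is shoved more than 5 cm (distance of any of jar, spool, gauge, toggle, clipboard, spray, pinbowl from where it was at the start of the episode above 0.05 m).
Of brush0, brush1, brush2, brush3 only 3 to 4 are there at a start; the rules pass over those that are not, and their reading is None.
At some moment in a run one of key may be knocked a few centimetres aside while the robot is not near it.
It also fails if it takes over 210 s, if anything falls off the work surface, if the arm or the gripper's body presses on something with over 40 N, if the wrist force passes 120 N, or if a joint passes its speed limit or range.

## Robot

A 7-joint arm with a two-finger parallel gripper is mounted at the origin on the work surface. World frame = base frame: x ahead of the robot, y to its left, z up, the work surface at z = 0. Lengths are in m, angles in rad, forces in N, time in s.
With the tool pointing down it reaches from about 0.4 to 0.875 m from the base axis. Payload 19.3 kg.
Tool frame: the origin (TCP) lies midway between the tips of the shut fingers; the grasp point (between the pads) lies 19 mm behind it (tcp_to_grasp is the z of the grasp point in the tool frame, in m); z points along the fingers, y is the line along which they close (so a half turn about z gives the same grasp; the last joint's range is limited). The gripper opens to 85 mm and grips with 20 to 120 N. Pads are 22 mm wide; open, the fingers measure 114 mm over their backs; the gripper's body (76 mm by 85 mm) begins 54 mm behind the grasp point. The pads swing forward as they close: fully open they stand 13 mm farther back than shut.
Start: joints at [1.116, 0.521, -0.036, 1.599, 0.021, 1.021, -0.113], TCP at [0.235, -0.579, 0.231] pointing down, gripper open.
Joint ranges: [-2.91, 2.91], [-0.3, 2.13], [-1.5, 1.42], [0.17, 2.43], [-1.26, 4.41], [0.16, 1.93], [-2.52, 2.52]. Speed limits (rad/s): [1.89, 1.89, 2.39, 2.39, 3.01, 3.01, 3.01].

## Interface

Orientations are given as [roll, pitch, yaw] about the fixed x, y, z axes, in that order (R = Rz(yaw) Ry(pitch) Rx(roll)).
In Python, from workcell import * gives the robot as it stands.
- The arm moves only by the tool send_rows, never from a script. Its argument "increments" is a list of rows, each a list of 3 entries, a list of its own where there are three numbers: the shift along the tool's x, y, z in mm, then the turn, a rotation vector about the tool's x, y, z in degrees, then the gripper's target within -1 to 1 (fully open at 1, half-way at 0, shut at -1). In form: [[[x, y, z], [wx, wy, wz], grip], ...]. A call has 1 to 10 rows; each row is the pose to reach, as a shift and turn from the pose commanded when the call began, along the tool's axes at that moment; what a row does not reach only later rows make up. A row lasts 1/10 s, in which the tool goes at most 50 mm and 8.59 degrees, less where a joint would pass 70% of its speed; a pose out of reach is approached as far as the arm can. A call with a gripper value outside its range is refused whole. The fingers move at their own pace and stop on an object; "newtons" is the grip in N (left out, the last holds). Time passes only in rows, so rows that repeat a pose let the fingers close. It gives the time, the measured TCP pose, the force, the opening and the grip force at its end, in the units of the state.
- observe(): the state, without advancing time (a new reading comes with each control period).
- grab_frame(name): name is "scene" or "top" or "wrist"; returns the picture (480x640x3 uint8, blue, green, red); there is no depth.
- camera_params(name): a dict with "fovy" (degrees; the focal length in pixels is half the picture's height over the tangent of half this angle, whatever the lens; pixels are square), "cx", "cy" (the principal point, pixels), "extrinsics" (4x4, takes a point from world to camera coordinates). Camera axes: x right, y down, z forward; pixel columns grow to the right and rows downward; lengths in m; the calibration is good to about 2 mm. A picture is of the moment at which its call begins: read the wrist's pose just before it. camera_params takes no time and is no camera call; for the wrist camera it gives the pose at the moment of the call.
- job_done(): hands the job in; it is judged then, once.
The state is a dict: "clock": time; "qpos": joint angles; "qd": joint speeds; "joint_efforts": joint torques, N m; "position": TCP position; "tool_rot": TCP orientation; "force": force on the tool from outside, world axes, zero at the start; "moment": the same for the moment, N m; "grip_width": finger opening in m; "finger_force": force on a finger pad.
Only numpy, scipy, OpenCV 4.12 (cv2) and the standard library are available. Lean on these libraries where they do the work, as an engineer would, in place of code of your own. Each camera call takes 0.05 s, during which the arm holds its last target. There are 200 camera calls.

## Working session

There is one attempt and no reset: what is moved stays moved. The work goes in short steps, Python scripts to look and compute and a tool call to move; the robot and the scene stay as the last step left them, time stands still between calls to the robot, and variables do not carry over. Pictures are saved under pics/ and viewed, at most 17 in all, crops included, and the job is handed in when it is done.

Besides the shell and the picture viewer there is one more tool, called after "Call:" as name(argument=value, ...) on one line, values as JSON. send_rows: Moves the arm, as the interface text tells. Its arguments: {"type":"object","properties":{"increments":{"type":"array"},"newtons":{"type":"number"}},"required":["increments"]}

```bash
ls; mkdir -p pics
python3 - <<'E'
from workcell import *
import cv2
print(observe())
for n in ("scene","top"):
    cv2.imwrite(f"pics/{n}0.png",grab_frame(n)); p=camera_params(n); print(n,p)
E
```

```text
pics
{'clock': 0.0, 'qpos': array([ 1.11574935,  0.52199644, -0.03632968,  1.5999787 ,  0.02121416,
        1.02109229, -0.11276992]), 'qd': array([ 0.00140529, -0.00227498, -0.00047495,  0.00038529, -0.00022949,
       -0.00140769,  0.00053301]), 'joint_efforts': array([-7.57408034e-04, -9.27109337e+01,  1.97939247e+00, -3.69930875e+01,
        1.76748162e-02,  8.22550384e-03, -2.44388156e-05]), 'position': array([ 0.23448023, -0.57900238,  0.23074715]), 'tool_rot': array([-3.14050685e+00,  8.77594162e-05,  3.84875978e-01]), 'force': array([ 0.93549227, -0.5612001 , -0.15508386]), 'moment': array([ 0.01179767, -0.0183864 , -0.00780074]), 'finger_force': 0.0, 'grip_width': 0.08532248644820316}
scene {'fovy': 56.62792560637112, 'cx': 319.3929685813953, 'cy': 237.7942957959099, 'extrinsics': array([[ 0.85714046,  0.51506226,  0.00459405, -0.51953015],
       [ 0.42116637, -0.69569331, -0.58191898, -0.11840208],
       [-0.29652846,  0.50072116, -0.81323379,  1.45442945],
       [ 0.        ,  0.        ,  0.        ,  1.        ]])}
top {'fovy': 55.22589744401018, 'cx': 331.6112866569074, 'cy': 235.5210438195551, 'extrinsics': array([[ 0.0214699 , -0.99975168,  0.00596865,  0.03400302],
       [-0.98606967, -0.02216025, -0.16485005,  0.57061129],
       [ 0.16494138, -0.00234619, -0.98630058,  1.06012649],
       [ 0.        ,  0.        ,  0.        ,  1.        ]])}
```

View pics/scene0.png

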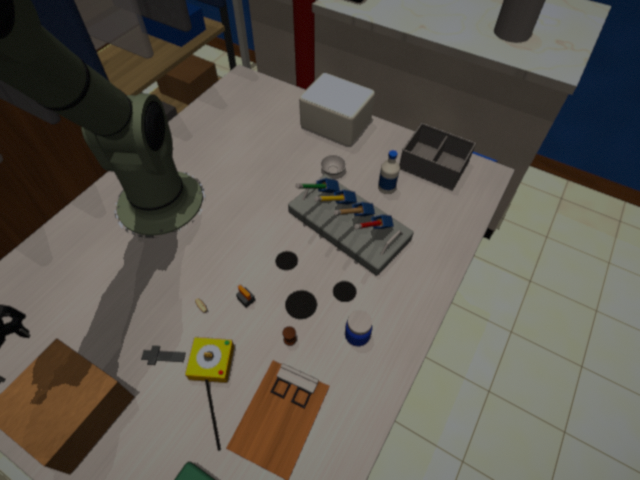

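View pics/top0.png

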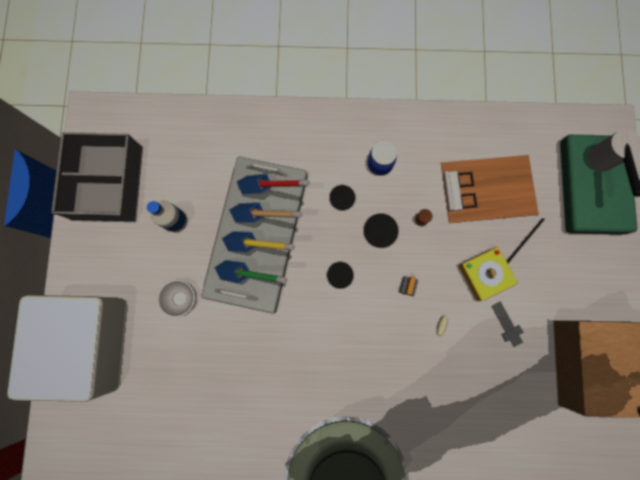

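The scene view shows all four brushes in the rack: green (318,186), yellow (335,198), wood (352,211) and red (375,224). In the top view their handles reach right to (284,281), (292,246), (299,214) and (307,183).

In the top view the three black discs are at (342,197), (381,230) and (340,275). The largest is (381,230), so that is the mat. The key is at (409,285) and the switch box at (489,273). I'll enlarge these to confirm.

```bash
cat > h.py <<'E'
from workcell import *
import cv2, numpy as np
from scipy.spatial.transform import Rotation as R
def ray(n,u,v,p=None):
    p=p or camera_params(n); f=240/np.tan(np.radians(p['fovy']/2)); E=p['extrinsics']
    d=E[:3,:3].T@np.array([(u-p['cx'])/f,(v-p['cy'])/f,1.]); return -E[:3,:3].T@E[:3,3], d/np.linalg.norm(d)
def onz(n,u,v,z,p=None):
    o,d=ray(n,u,v,p); return o+d*(z-o[2])/d[2]
def proj(n,X,p=None):
    p=p or camera_params(n); f=240/np.tan(np.radians(p['fovy']/2)); c=p['extrinsics'][:3,:3]@X+p['extrinsics'][:3,3]
    return np.array([p['cx']+f*c[0]/c[2],p['cy']+f*c[1]/c[2]])
def tri(a,b):
    (o1,d1),(o2,d2)=a,b; t=np.linalg.lstsq(np.c_[d1,-d2],o2-o1,rcond=None)[0]
    A,B=o1+t[0]*d1,o2+t[1]*d2; return (A+B)/2,np.linalg.norm(A-B)
E
python3 - <<'E'
from h import *
s=cv2.imread('pics/scene0.png');t=cv2.imread('pics/top0.png')
a=cv2.resize(t[150:320,195:325],None,fx=3,fy=3,interpolation=cv2.INTER_CUBIC)
b=cv2.resize(s[170:280,280:420],None,fx=2.9,fy=2.9,interpolation=cv2.INTER_CUBIC)
o=np.zeros((600,800,3),np.uint8);o[:510,:390]=a;o[:319,394:800]=b[:319,:406]
c=cv2.resize(t[180:360,320:530],None,fx=1.9,fy=1.55);o[319:598,395:794]=c[:279,:399]
cv2.imwrite('pics/c1.png',o)
for nm,(u,v) in dict(mat=(381,230),m2=(342,197),m3=(340,275)).items(): print(nm,onz('top',u,v,.003))
print('key',onz('top',411,286,.05)); print('box',onz('top',490,273,.055))
for q in [(237,157),(306,170),(275,312),(203,297)]: print('rack',onz('top',*q,.045))
for q in [(307,183),(299,214),(292,246),(284,281)]: print('butt',onz('top',*q,.19))
E
```

```text
mat [ 0.59401337 -0.07760631  0.003     ]
m2 [0.67718905 0.02210136 0.003     ]
m3 [0.47851228 0.02353015 0.003     ]
key [ 0.45240549 -0.14388763  0.05      ]
box [ 0.48686328 -0.33052168  0.055     ]
rack [0.76272487 0.28597094 0.045     ]
rack [0.73317275 0.11347437 0.045     ]
rack [0.38484056 0.17568433 0.045     ]
rack [0.41611065 0.34702043 0.045     ]
butt [0.65851009 0.10192684 0.19      ]
butt [0.59041675 0.11677422 0.19      ]
butt [0.52180664 0.12912096 0.19      ]
butt [0.44856366 0.14300706 0.19      ]
```

View pics/c1.png

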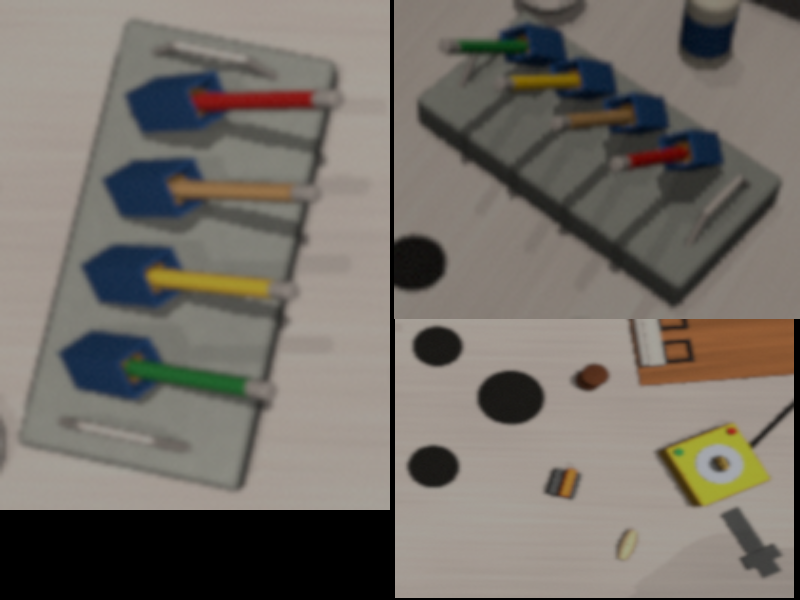

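The crop shows four brushes, each bristles-down in a blue tube, with handles and steel butts leaning to the robot's right. The largest disc, at crop (510,397), is confirmed as the mat. The key, a dark block with an orange bar, is at crop (563,483), and the brass tongue is at crop (721,464) on the yellow box. Next I'll triangulate the handles.

Run:
```python
from h import *
s=cv2.imread('pics/scene0.png');t=cv2.imread('pics/top0.png')
rng={'red':((0,8),150),'wood':((9,17),90),'yel':((22,32),150),'grn':((50,80),120)}
boxes={'top':(230,165,305,300),'scene':(295,175,395,240)}
def line(n,im,c):
    x0,y0,x1,y1=boxes[n];h=cv2.cvtColor(im,cv2.COLOR_BGR2HSV);(lo,hi),smin=rng[c]
    m=cv2.inRange(h,(lo,smin,60),(hi,255,255));k=np.zeros_like(m);k[y0:y1,x0:x1]=m[y0:y1,x0:x1]
    nn,L,S,_=cv2.connectedComponentsWithStats(k);i=1+np.argmax(S[1:,4]);p=np.argwhere(L==i)[:,::-1].astype(float)
    c0=p.mean(0);d=np.linalg.svd(p-c0)[2][0]if len(p)<5000 else 0;q=(p-c0)@d
    return c0,d,c0+d*q.min(),c0+d*q.max(),len(p)
P=[camera_params(n) for n in('top','scene')]
for c in rng:
    r=[line('top',t,c),line('scene',s,c)]
    # planes
    N=[]
    for n,l in zip(('top','scene'),r):
        o,d1=ray(n,*l[2]);_,d2=ray(n,*l[3]);N.append((np.cross(d1,d2),o))
    d=np.cross(N[0][0],N[1][0]);d/=np.linalg.norm(d);d*=-np.sign(d[1])
    # butt ends: top: max x end; scene: min x end
    e=[max(r[0][2:4],key=lambda p:p[0]),min(r[1][2:4],key=lambda p:p[0])]
    f=[min(r[0][2:4],key=lambda p:p[0]),max(r[1][2:4],key=lambda p:p[0])]
    X,g=tri(ray('top',*e[0]),ray('scene',*e[1]));Y,g2=tri(ray('top',*f[0]),ray('scene',*f[1]))
    print(c,r[0][4],r[1][4],'dir',d.round(3),'colour butt end',X.round(4),round(g,4),'mouth end',Y.round(4),round(g2,4),np.linalg.norm(X-Y).round(3))
```

```text
red 180 76 dir [-0.158 -0.756  0.635] colour butt end [0.6595 0.1217 0.1866] 0.0009 mouth end [0.68   0.2165 0.1073] 0.0026 0.125
wood 217 98 dir [-0.147 -0.756  0.638] colour butt end [0.5905 0.1333 0.1882] 0.0011 mouth end [0.6107 0.2319 0.1054] 0.0018 0.13
yel 199 98 dir [-0.149 -0.762  0.63 ] colour butt end [0.5222 0.1478 0.1852] 0.001 mouth end [0.5411 0.2457 0.1042] 0.0015 0.128
grn 192 29 dir [-0.152 -0.775  0.614] colour butt end [0.4548 0.163  0.1845] 0.0034 mouth end [0.4705 0.2557 0.1108] 0.0042 0.119
```

```bash
cat >> h.py <<'E'
r=np.array([.980,-.198,0]); h=np.array([-.198,-.980,0]); Z=np.array([0,0,1.])
def tool(el,flip=1,roll=0):
    "tool pointing perpendicular to axis of elevation el (deg); tool y=flip*r"
    e=np.radians(el); a=h*np.sin(e)-Z*np.cos(e); return np.c_[np.cross(flip*r,a),flip*r,a]
MID=dict(red=np.array([.6715,.1825,.1355]),wood=np.array([.603,.196,.1355]),yel=np.array([.5345,.210,.1355]),grn=np.array([.466,.2235,.1355]))
def now():
    o=observe(); return o,o['position'],R.from_euler('xyz',o['tool_rot']).as_matrix()
def delta(grasp,Rt,off=.019):
    o,p,R0=now(); t=np.asarray(grasp)+off*Rt[:,2]
    print('clk %.1f q'%o['clock'],o['qpos'].round(2),'shift',(R0.T@(t-p)*1000).round(1),'rot',np.degrees(R.from_matrix(R0.T@Rt).as_rotvec()).round(1))
E
python3 - <<'E'
from h import *
T=tool(39.3)
o,p,R0=now()
delta([.4,-.25,.40],tool(0)); delta(MID['red']-.12*T[:,2]+[0,0,.0],T)
E
```

```text
clk 0.1 q [ 1.12  0.52 -0.04  1.6   0.02  1.02 -0.11] shift [ 276.9 -243.  -150. ] rot [ -0.1  -0.  -56.5]
clk 0.1 q [ 1.12  0.52 -0.04  1.6   0.02  1.02 -0.11] shift [ 726.2 -595.1   17.7] rot [-19.4 -36.  -54.2]
```

Call:
send_rows(increments=[[[40,-40,-50],[0,0,-6],0.2],[[80,-75,-100],[0,0,-12],0.2],[[120,-110,-140],[0,0,-20],0.2],[[200,-175,-150],[0,0,-40],0.2],[[277,-243,-150],[0,0,-56],0.2],[[277,-243,-150],[0,0,-56],0.2],[[277,-243,-150],[0,0,-56],0.2],[[277,-243,-150],[0,0,-56],0.2]], newtons=80)

```text
clock: 0.9
position: [0.3953, -0.2582, 0.3797]
tool_rot: [-3.141, 0.0, 1.368]
force: [1.4, -0.9, -0.2]
grip_width: 0.0514
finger_force: 0.0
```

Run:
```python
from h import *
T=tool(39.3)
delta(MID['red']-.14*T[:,2]+[0,0,.0],T)
delta([.60,.08,.36],tool(20))
```

```text
clk 0.9 q [ 0.79  0.15 -0.39  1.75  0.06  1.25  0.19] shift [563.9 181.5 150.4] rot [ -0.1 -39.3  -0.2]
clk 0.9 q [ 0.79  0.15 -0.39  1.75  0.06  1.25  0.19] shift [366.  132.4  37.5] rot [ -0.  -20.   -0.2]
```

Call:
send_rows(increments=[[[50,20,0],[0,0,0],0.2],[[100,40,0],[0,-4,0],0.2],[[150,60,10],[0,-8,0],0.2],[[200,75,15],[0,-12,0],0.2],[[250,95,20],[0,-16,0],0.2],[[300,110,28],[0,-20,0],0.2],[[366,132,37],[0,-20,0],0.2],[[366,132,37],[0,-20,0],0.2],[[366,132,37],[0,-20,0],0.2]])

```text
clock: 1.8
position: [0.6007, 0.0762, 0.3398]
tool_rot: [-3.138, 0.348, 1.37]
force: [0.5, -0.3, -0.7]
grip_width: 0.0512
finger_force: 0.0
```

Run:
```python
from h import *
T=tool(39.3)
print(now()[1:])
delta(MID['red']-.14*T[:,2]+[0,0,.0],T)
```

```text
(array([0.60066034, 0.07621214, 0.33978024]), array([[ 0.18782628,  0.97956311, -0.07195424],
       [ 0.92126879, -0.20110189, -0.33289916],
       [-0.34056587, -0.00376198, -0.94021313]]))
clk 1.8 q [-0.03  0.54 -0.56  1.39  0.52  1.55 -0.84] shift [221.   48.2  37.5] rot [ -0.3 -19.4  -0. ]
```

Call:
send_rows(increments=[[[45,10,5],[0,-4,0],0.2],[[90,20,12],[0,-8,0],0.2],[[135,30,20],[0,-12,0],0.2],[[180,40,30],[0,-16,0],0.2],[[221,48,37],[0,-19.4,0],0.2],[[221,48,37],[0,-19.4,0],0.2],[[221,48,37],[0,-19.4,0],0.2],[[221,48,37],[0,-19.4,0],0.2]])

```text
clock: 2.6
position: [0.6877, 0.2503, 0.2333]
tool_rot: [3.14, 0.687, 1.36]
force: [-0.0, -0.4, 1.2]
grip_width: 0.0511
finger_force: 0.0
```

Run:
```python
from h import *
T=tool(39.3)
print(now()[1])
delta(MID['red']-.14*T[:,2]+[0,0,.0],T)
delta(MID['red'],T)
cv2.imwrite('pics/w1.png',grab_frame('wrist'))
print([proj('wrist',MID['red']+s*-T[:,0]) for s in(-.02,0,.105)])
```

```text
[0.68772954 0.25032929 0.23328502]
clk 2.6 q [-0.5   1.04 -0.37  0.8   0.71  1.92 -0.95] shift [ 8.  -2.6 -1.2] rot [-0.3  0.1 -0.5]
clk 2.6 q [-0.5   1.04 -0.37  0.8   0.71  1.92 -0.95] shift [  8.1  -1.8 138.8] rot [-0.3  0.1 -0.5]
[array([316.42676482, 194.13616305]), array([316.73845981, 219.31773364]), array([318.1759652, 335.4525581])]
```

View pics/w1.png

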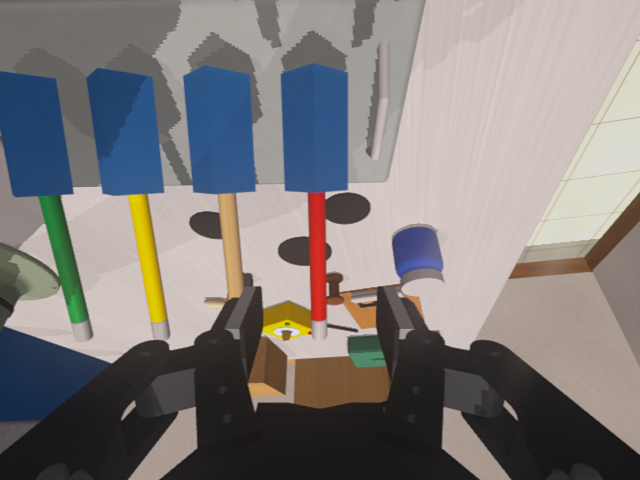

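The wrist view shows the red handle centred at column 317 between the fingers, tube mouth at row 192 and butt end at row 340, as predicted. Going in.

Call:
send_rows(increments=[[[5,-2,40],[0,0,0],0.2],[[5,-2,80],[0,0,0],0.2],[[5,-2,120],[0,0,0],0.2],[[5,-2,139],[0,0,-0.5],0.2],[[5,-2,139],[0,0,-0.5],0.2],[[5,-2,139],[0,0,-0.5],0.2]])

```text
clock: 3.25
position: [0.6687, 0.1691, 0.1238]
tool_rot: [-3.137, 0.686, 1.37]
force: [-0.5, 0.7, 0.6]
grip_width: 0.0513
finger_force: 0.0
```

Run:
```python
from h import *
T=tool(39.3)
delta(MID['red'],T)
```

```text
clk 3.2 q [-0.38  1.02 -0.38  1.12  0.73  1.65 -1.06] shift [3.2 0.1 1.3] rot [-0.3 -0.  -0.1]
```

Call:
send_rows(increments=[[[0,0,1],[0,0,0],-1],[[0,0,1],[0,0,0],-1],[[0,0,1],[0,0,0],-1],[[0,0,1],[0,0,0],-1],[[0,0,1],[0,0,0],-1],[[0,0,1],[0,0,0],-1],[[-10,0,1],[0,0,0],-1],[[-25,0,1],[0,0,0],-1],[[-45,0,1],[0,0,0],-1],[[-65,0,1],[0,0,0],-1]], newtons=80)

```text
clock: 4.25
position: [0.6578, 0.1202, 0.1619]
tool_rot: [-3.134, 0.686, 1.375]
force: [2.1, 3.6, 0.2]
grip_width: 0.0114
finger_force: 78.3
```

Call:
send_rows(increments=[[[-20,0,0],[0,0,0],-1],[[-40,0,0],[0,0,0],-1],[[-70,0,-30],[0,0,0],-1],[[-90,0,-65],[0,0,0],-1],[[-110,0,-90],[0,0,0],-1],[[-120,0,-110],[0,0,0],-1],[[-120,0,-110],[0,0,0],-1]])

```text
clock: 4.95
position: [0.6545, 0.0969, 0.3264]
tool_rot: [-3.139, 0.686, 1.37]
force: [-0.2, 0.7, -1.9]
grip_width: 0.0114
finger_force: 78.1
```

Run:
```python
from h import *
T=tool(39.3)
delta(MID['red'],T)
```

```text
clk 5.0 q [-0.29  0.76 -0.39  1.14  0.71  1.82 -0.86] shift [188.4  -0.  111.5] rot [-0.2 -0.  -0. ]
```

Call:
send_rows(increments=[[[0,0,0],[0,0,-8.5],-1],[[0,0,0],[0,0,-17],-1],[[0,0,0],[0,0,-25],-1],[[0,0,0],[0,0,-34],-1],[[0,0,0],[0,0,-42],-1],[[0,0,0],[0,0,-51],-1],[[0,0,0],[0,0,-59],-1],[[0,0,0],[0,0,-68],-1],[[0,0,0],[0,0,-76],-1],[[0,0,0],[0,0,-84],-1]])

```text
clock: 5.95
position: [0.6539, 0.096, 0.3223]
tool_rot: [-2.455, 0.056, 2.863]
force: [-0.0, 0.3, -1.0]
grip_width: 0.0117
finger_force: 78.1
```

Call:
send_rows(increments=[[[0,0,0],[0,0,-8.5],-1],[[0,0,0],[0,0,-17],-1],[[0,0,0],[0,0,-25],-1],[[0,0,0],[0,0,-34],-1],[[0,0,0],[0,0,-42],-1],[[0,0,0],[0,0,-51],-1],[[0,0,0],[0,0,-59],-1],[[0,0,0],[0,0,-68],-1],[[0,0,0],[0,0,-76],-1],[[0,0,0],[0,0,-84],-1]])

```text
clock: 6.95
position: [0.6539, 0.0961, 0.3223]
tool_rot: [-2.985, -0.674, -2.029]
force: [-0.5, 0.2, 0.4]
grip_width: 0.0114
finger_force: 78.1
```

```bash
cat >> h.py <<'E'
U=-h*0; u=(h+Z)/np.sqrt(2); n=(-h+Z)/np.sqrt(2)
PK={k:v-.105*np.array([-.151,-.760,.632])-.005*n for k,v in MID.items()}
E
python3 - <<'E'
from h import *
T=tool(45,-1)
print(PK)
delta(PK['red']+.205*u+.005*n,T)
cv2.imwrite('pics/w2.png',grab_frame('wrist'))
E
```

```text
{'red': array([0.68665496, 0.25883518, 0.06560447]), 'wood': array([0.61815496, 0.27233518, 0.06560447]), 'yel': array([0.54965496, 0.28633518, 0.06560447]), 'grn': array([0.48115496, 0.29983518, 0.06560447])}
clk 7.0 q [-0.17  0.81 -0.65  1.13  0.86  1.92  2.  ] shift [-84.4  16.7  86.8] rot [  0.9   5.5 -11.5]
```

View pics/w2.png

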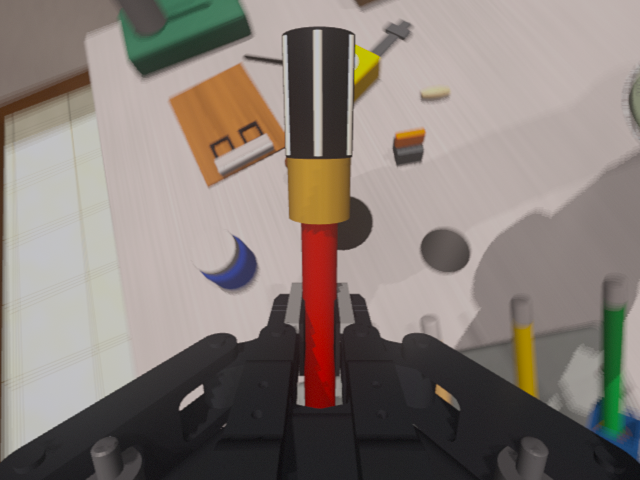

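The wrist view shows the red brush held straight between the pads, bristles up at (320,90), with the key still upright at (408,145). Next I align it above the pocket.

Call:
send_rows(increments=[[[-35,5,0],[0,2,-5],-1],[[-84,10,0],[0,4,-11],-1],[[-84,16,25],[1,5.5,-11.5],-1],[[-84,17,55],[1,5.5,-11.5],-1],[[-84,17,75],[1,5.5,-11.5],-1],[[-84,17,80],[1,5.5,-11.5],-1],[[-84,17,80],[1,5.5,-11.5],-1]])

```text
clock: 7.7
position: [0.6573, 0.1112, 0.2067]
tool_rot: [-3.133, -0.785, -1.782]
force: [0.7, 0.3, -0.2]
grip_width: 0.0112
finger_force: 78.2
```

Run:
```python
from h import *
T=tool(45,-1)
delta(PK['red']+.205*u+.003*n,T)
delta(PK['red']+.105*u+.003*n,T)
```

```text
clk 7.7 q [-0.3   0.93 -0.45  1.18  0.82  1.78  2.11] shift [-1.2  0.5  9.3] rot [-0.  -0.  -0.5]
clk 7.7 q [-0.3   0.93 -0.45  1.18  0.82  1.78  2.11] shift [-101.2    1.3    9.3] rot [-0.  -0.  -0.5]
```

Call:
send_rows(increments=[[[0,1,9],[0,0,-0.5],-1],[[-15,1,9],[0,0,-0.5],-1],[[-35,1,9],[0,0,-0.5],-1],[[-55,1,9],[0,0,-0.5],-1],[[-75,1,9],[0,0,-0.5],-1],[[-88,1,9],[0,0,-0.5],-1],[[-92,1,9],[0,0,-0.5],-1],[[-94,1,9],[0,0,-0.5],-1],[[-94,1,9],[0,0,-0.5],-1]])

```text
clock: 8.6
position: [0.6692, 0.1709, 0.1344]
tool_rot: [3.141, -0.785, -1.768]
force: [0.4, 0.3, -1.5]
grip_width: 0.0113
finger_force: 78.3
```

Call:
send_rows(increments=[[[-2,0,0],[0,0,0],-1],[[-4,0,0],[0,0,0],-1],[[-5,0,0],[0,0,0],-1]])

```text
clock: 8.9
position: [0.6698, 0.1744, 0.1308]
tool_rot: [3.141, -0.785, -1.768]
force: [-0.9, -0.7, -1.1]
grip_width: 0.0116
finger_force: 78.3
```

Call:
send_rows(increments=[[[-1,0,0],[0,0,0],-1],[[-2,0,0],[0,0,0],-1],[[-3,0,0],[0,0,0],-1],[[-3,0,0],[0,0,0],-1]])

```text
clock: 9.3
position: [0.6704, 0.1744, 0.1301]
tool_rot: [-3.141, -0.789, -1.771]
force: [-4.9, -12.3, 12.8]
grip_width: 0.0115
finger_force: 78.4
```

Call:
send_rows(increments=[[[-1,0,0],[0,0,0],-1],[[-2,0,0],[0,0,0],-1],[[-3,0,0],[0,0,0],-1],[[-3,0,0],[0,0,0],-1]])

```text
clock: 9.7
position: [0.6711, 0.1742, 0.1298]
tool_rot: [-3.138, -0.793, -1.775]
force: [-9.1, -23.4, 25.5]
grip_width: 0.0118
finger_force: 78.9
```

Call:
send_rows(increments=[[[4,0,1],[0,0,0],-1],[[4,0,1],[0,0,0],-0.4],[[4,0,1],[0,0,0],0.2],[[4,0,1],[0,0,0],0.2],[[4,0,1],[0,0,0],0.2],[[4,0,-20],[0,0,0],0.2],[[4,0,-60],[0,0,0],0.2],[[4,0,-100],[0,0,0],0.2],[[4,0,-140],[0,0,0],0.2],[[4,0,-140],[0,0,0],0.2]])

```text
clock: 10.7
position: [0.6884, 0.2676, 0.2222]
tool_rot: [3.134, -0.788, -1.767]
force: [-0.0, -2.3, -2.6]
grip_width: 0.0515
finger_force: 0.0
```

Run:
```python
from h import *
T=tool(39.3)
delta(MID['wood']-.19*T[:,2],T)
delta(MID['wood']-.19*tool(39.3,-1)[:,2],tool(39.3,-1))
cv2.imwrite('pics/w3.png',grab_frame('wrist'))
for k in('red',): print([proj('wrist',PK[k]+s*u-.002*n).round(0) for s in(.0,.08,.15,.21)])
```

```text
clk 10.7 q [-0.67  1.12  0.02  0.69  0.5   1.93  2.33] shift [ 17.2  69.8 -46.9] rot [   9.2    0.4 -179.6]
clk 10.7 q [-0.67  1.12  0.02  0.69  0.5   1.93  2.33] shift [ 17.2  69.8 -46.9] rot [ 0.3 -5.9  0.1]
[array([319., 342.]), array([319., 258.]), array([319., 172.]), array([319.,  87.])]
```

View pics/w3.png

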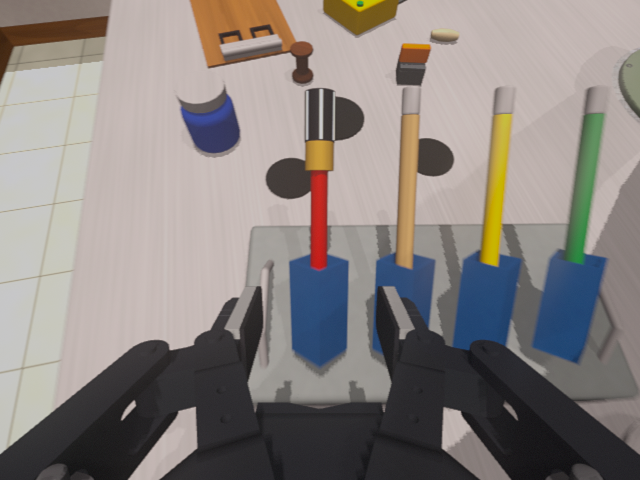

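The red brush is home: its bristle tip is at (320,88), against a predicted (319,87). The next brush starts from this same orientation and flips the opposite way.

Call:
send_rows(increments=[[[0,35,-20],[0,-3,0],0.2],[[10,70,-20],[0,-6,0],0.2],[[17,70,0],[0,-6,0],0.2],[[17,70,0],[0,-6,0],0.2]])

```text
clock: 11.15
position: [0.6167, 0.2673, 0.2353]
tool_rot: [3.136, -0.685, -1.769]
force: [0.7, -0.3, 0.3]
grip_width: 0.0514
finger_force: 0.0
```

Run:
```python
from h import *
T=tool(39.3,-1)
print(observe()['position'])
delta(MID['wood']+.003*T[:,0],T)
```

```text
[0.61667448 0.26730325 0.23529715]
clk 11.2 q [-0.67  0.91 -0.04  1.04  0.43  1.75  2.19] shift [ -3.8  -1.4 142.2] rot [0.3 0.1 0. ]
```

Call:
send_rows(increments=[[[-4,-1,40],[0,0,0],0.2],[[-4,-1,80],[0,0,0],0.2],[[-4,-1,120],[0,0,0],0.2],[[-4,-1,142],[0,0,0],0.2],[[-4,-1,142],[0,0,0],0.2],[[-4,-1,142],[0,0,0],-1],[[-4,-1,142],[0,0,0],-1],[[-4,-1,142],[0,0,0],-1],[[-4,-1,142],[0,0,0],-1],[[-4,-1,142],[0,0,0],-1]])

```text
clock: 12.15
position: [0.6006, 0.1849, 0.1223]
tool_rot: [3.136, -0.683, -1.768]
force: [-0.1, 3.2, 1.8]
grip_width: 0.011
finger_force: 78.1
```

Run:
```python
from h import *
T=tool(39.3,-1)
print(observe()['grip_width'],observe()['finger_force'])
delta(MID['wood']+.003*T[:,0],T)
```

```text
0.01096884976504824 78.13139319419861
clk 12.2 q [-0.6   0.92 -0.04  1.33  0.47  1.45  2.12] shift [ 2.6 -0.1  1.6] rot [0.3 0.2 0.1]
```

Call:
send_rows(increments=[[[12,0,0],[0,0,0],-1],[[30,0,0],[0,0,0],-1],[[50,0,0],[0,0,0],-1],[[75,0,0],[0,0,0],-1],[[100,0,0],[0,0,0],-1],[[125,0,-25],[0,0,0],-1],[[150,0,-60],[0,0,0],-1],[[170,0,-90],[0,0,0],-1],[[185,0,-110],[0,0,0],-1],[[185,0,-110],[0,0,0],-1]])

```text
clock: 13.15
position: [0.5875, 0.1117, 0.3276]
tool_rot: [3.141, -0.681, -1.773]
force: [-0.1, 0.9, -0.9]
grip_width: 0.0112
finger_force: 78.1
```

Call:
send_rows(increments=[[[0,0,0],[0,0,8.5],-1],[[0,0,0],[0,0,17],-1],[[0,0,0],[0,0,25],-1],[[0,0,0],[0,0,34],-1],[[0,0,0],[0,0,42],-1],[[0,0,0],[0,0,51],-1],[[0,0,0],[0,0,59],-1],[[0,0,0],[0,0,68],-1],[[0,0,0],[0,0,76],-1],[[0,0,0],[0,0,84],-1]])

```text
clock: 14.15
position: [0.5865, 0.1112, 0.3235]
tool_rot: [-2.46, -0.067, 3.016]
force: [-0.5, 0.7, -0.7]
grip_width: 0.0112
finger_force: 78.1
```

Call:
send_rows(increments=[[[0,0,0],[0,0,8.5],-1],[[0,0,0],[0,0,17],-1],[[0,0,0],[0,0,25],-1],[[0,0,0],[0,0,34],-1],[[0,0,0],[0,0,42],-1],[[0,0,0],[0,0,51],-1],[[0,0,0],[0,0,59],-1],[[0,0,0],[0,0,68],-1],[[0,0,0],[0,0,76],-1],[[0,0,0],[0,0,84],-1]])

```text
clock: 15.15
position: [0.5864, 0.1113, 0.3235]
tool_rot: [-2.972, 0.667, 1.633]
force: [-0.0, 0.3, -0.9]
grip_width: 0.0112
finger_force: 78.0
```

Run:
```python
from h import *
T=tool(45,1)
delta(PK['wood']+.205*u+.003*n,T)
```

```text
clk 15.2 q [-0.92  0.74  0.69  1.37  0.15  1.52 -0.33] shift [83.  16.9 91.3] rot [ 0.3 -5.8 11.7]
```

Call:
send_rows(increments=[[[40,8,0],[0,-3,6],-1],[[83,17,10],[0,-5.8,11.7],-1],[[83,17,40],[0,-5.8,11.7],-1],[[83,17,70],[0,-5.8,11.7],-1],[[83,17,91],[0,-5.8,11.7],-1],[[83,17,91],[0,-5.8,11.7],-1],[[83,17,91],[0,-5.8,11.7],-1]])

```text
clock: 15.85
position: [0.5871, 0.1198, 0.2001]
tool_rot: [-3.141, 0.785, 1.38]
force: [-0.3, -0.0, -0.7]
grip_width: 0.0114
finger_force: 78.2
```

Run:
```python
from h import *
T=tool(45,1)
delta(PK['wood']+.105*u+.003*n,T)
```

```text
clk 15.8 q [-0.96  0.94  0.7   1.44  0.1   1.37 -0.59] shift [100.2   0.8   1. ] rot [ 0.3 -0.   0.3]
```

Call:
send_rows(increments=[[[15,1,1],[0,0,0.3],-1],[[35,1,1],[0,0,0.3],-1],[[55,1,1],[0,0,0.3],-1],[[75,1,1],[0,0,0.3],-1],[[90,1,1],[0,0,0.3],-1],[[97,1,1],[0,0,0.3],-1],[[100,1,1],[0,0,0.3],-1],[[102,1,1],[0,0,0.3],-1],[[104,1,1],[0,0,0.3],-1]])

```text
clock: 16.75
position: [0.6019, 0.1854, 0.1296]
tool_rot: [3.134, 0.795, 1.365]
force: [-10.3, -30.3, 34.0]
grip_width: 0.0109
finger_force: 79.3
```

Call:
send_rows(increments=[[[1,0,0],[0,0,0],-1],[[2,0,0],[0,0,0],-1],[[2,0,0],[0,0,0],-1]])

```text
clock: 17.05
position: [0.6022, 0.1851, 0.1293]
tool_rot: [3.133, 0.798, 1.362]
force: [-11.2, -32.6, 35.9]
grip_width: 0.0112
finger_force: 79.6
```

Call:
send_rows(increments=[[[-6,0,0],[0,0,0],-1],[[-6,0,0],[0,0,0],-0.4],[[-6,0,0],[0,0,0],0.2],[[-6,0,0],[0,0,0],0.2],[[-6,0,0],[0,0,0],0.2],[[-6,0,-20],[0,0,0],0.2],[[-6,0,-60],[0,0,0],0.2],[[-6,0,-100],[0,0,0],0.2],[[-6,0,-140],[0,0,0],0.2],[[-6,0,-140],[0,0,0],0.2]])

```text
clock: 18.05
position: [0.6211, 0.2894, 0.2307]
tool_rot: [3.132, 0.78, 1.374]
force: [-0.7, -0.1, -1.2]
grip_width: 0.0514
finger_force: 0.0
```

Run:
```python
from h import *
T=tool(39.3,1)
delta(MID['yel']-.14*T[:,2],T)
cv2.imwrite('pics/w4.png',cv2.resize(grab_frame('wrist'),(480,360)))
print([(proj('wrist',PK['wood']+s*u-.002*n)*.75).round(0) for s in(.0,.08,.15,.21)])
```

```text
clk 18.1 q [-0.98  1.08  0.67  0.96  0.02  1.74 -0.66] shift [-11.9 -69.4  13.3] rot [0.6 5.4 0.1]
[array([239.,  67.]), array([239., 149.]), array([239., 209.]), array([239., 255.])]
```

View pics/w4.png

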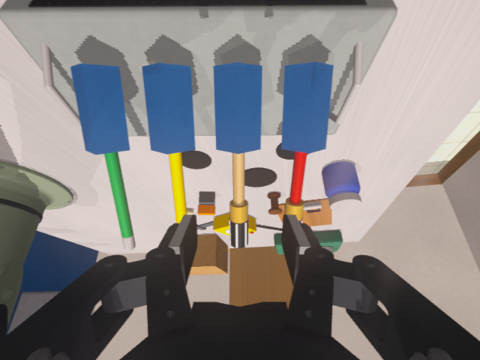

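The wrist view shows red and wood seated side by side, ferrules at rows 201 and 203 and both bristles-up. Next is yellow.

Call:
send_rows(increments=[[[0,-35,0],[0,3,0],0.2],[[-10,-69,0],[0,5.5,0],0.2],[[-12,-69,13],[0.6,5.5,0],0.2],[[-12,-69,13],[0.6,5.5,0],0.2],[[-12,-69,13],[0.6,5.5,0],0.2]])

```text
clock: 18.6
position: [0.5494, 0.2809, 0.2264]
tool_rot: [-3.136, 0.69, 1.372]
force: [-0.1, 0.0, -0.1]
grip_width: 0.0514
finger_force: 0.0
```

Run:
```python
from h import *
T=tool(39.3,1)
delta(MID['yel']-.003*T[:,0],T)
```

```text
clk 18.6 q [-1.08  0.93  0.66  1.25 -0.02  1.58 -0.71] shift [ -1.    0.2 135.3] rot [-0.3  0.2  0. ]
```

Call:
send_rows(increments=[[[-1,0,40],[0,0,0],0.2],[[-1,0,80],[0,0,0],0.2],[[-1,0,120],[0,0,0],0.2],[[-1,0,135],[0,0,0],0.2],[[-1,0,136],[0,0,0],0.2],[[-1,0,136],[0,0,0],-1],[[-1,0,136],[0,0,0],-1],[[-1,0,136],[0,0,0],-1],[[-1,0,136],[0,0,0],-1],[[-1,0,136],[0,0,0],-1]])

```text
clock: 19.6
position: [0.5314, 0.1967, 0.1228]
tool_rot: [-3.137, 0.687, 1.373]
force: [0.4, 2.2, 1.6]
grip_width: 0.0111
finger_force: 78.1
```

Call:
send_rows(increments=[[[-12,0,0],[0,0,0],-1],[[-30,0,0],[0,0,0],-1],[[-50,0,0],[0,0,0],-1],[[-75,0,0],[0,0,0],-1],[[-100,0,0],[0,0,0],-1],[[-125,0,-25],[0,0,0],-1],[[-150,0,-60],[0,0,0],-1],[[-170,0,-90],[0,0,0],-1],[[-185,0,-110],[0,0,0],-1],[[-185,0,-110],[0,0,0],-1]])

```text
clock: 20.6
position: [0.5182, 0.1244, 0.3278]
tool_rot: [-3.14, 0.685, 1.37]
force: [-0.1, -0.3, -2.2]
grip_width: 0.0111
finger_force: 78.1
```

Run:
```python
from h import *
T=tool(39.3,1)
delta(MID['yel']-.003*T[:,0],T)
```

```text
clk 20.6 q [-1.08  0.66  0.77  1.53  0.13  1.49 -0.58] shift [186.1  -0.9 112.8] rot [-0.1 -0.  -0.1]
```

Held and clear. Flip it.

Call:
send_rows(increments=[[[0,0,0],[0,0,-8.5],-1],[[0,0,0],[0,0,-17],-1],[[0,0,0],[0,0,-25],-1],[[0,0,0],[0,0,-34],-1],[[0,0,0],[0,0,-42],-1],[[0,0,0],[0,0,-51],-1],[[0,0,0],[0,0,-59],-1],[[0,0,0],[0,0,-68],-1],[[0,0,0],[0,0,-76],-1],[[0,0,0],[0,0,-84],-1]])

```text
clock: 21.6
position: [0.5171, 0.1242, 0.3243]
tool_rot: [-2.455, 0.058, 2.863]
force: [-0.0, 0.1, -0.7]
grip_width: 0.0112
finger_force: 78.1
```

Call:
send_rows(increments=[[[0,0,0],[0,0,-8.5],-1],[[0,0,0],[0,0,-17],-1],[[0,0,0],[0,0,-25],-1],[[0,0,0],[0,0,-34],-1],[[0,0,0],[0,0,-42],-1],[[0,0,0],[0,0,-51],-1],[[0,0,0],[0,0,-59],-1],[[0,0,0],[0,0,-68],-1],[[0,0,0],[0,0,-76],-1],[[0,0,0],[0,0,-84],-1]])

```text
clock: 22.6
position: [0.5171, 0.1242, 0.3243]
tool_rot: [-2.983, -0.674, -2.03]
force: [-0.5, 0.1, -1.0]
grip_width: 0.0115
finger_force: 78.0
```

Run:
```python
from h import *
T=tool(45,-1)
delta(PK['yel']+.205*u+.003*n,T)
```

```text
clk 22.6 q [-0.65  0.54  0.04  1.51  0.43  1.62  2.03] shift [-84.8  17.   90.7] rot [  0.9   5.5 -11.6]
```

Call:
send_rows(increments=[[[-40,8,0],[0,3,-6],-1],[[-85,17,10],[1,5.5,-11.6],-1],[[-85,17,40],[1,5.5,-11.6],-1],[[-85,17,70],[1,5.5,-11.6],-1],[[-85,17,90],[1,5.5,-11.6],-1],[[-85,17,90],[1,5.5,-11.6],-1],[[-85,17,90],[1,5.5,-11.6],-1]])

```text
clock: 23.3
position: [0.5198, 0.1341, 0.2004]
tool_rot: [-3.134, -0.786, -1.778]
force: [-0.3, -0.2, -0.9]
grip_width: 0.0113
finger_force: 78.2
```

Run:
```python
from h import *
T=tool(45,-1)
delta(PK['yel']+.105*u+.003*n,T)
```

```text
clk 23.3 q [-0.66  0.74 -0.    1.57  0.48  1.49  2.08] shift [-100.     1.4    1.5] rot [-0.1 -0.  -0.3]
```

Call:
send_rows(increments=[[[-15,1,1],[0,0,-0.3],-1],[[-35,1,1],[0,0,-0.3],-1],[[-55,1,1],[0,0,-0.3],-1],[[-75,1,1],[0,0,-0.3],-1],[[-90,1,1],[0,0,-0.3],-1],[[-95,1,1],[0,0,-0.3],-1],[[-98,1,1],[0,0,-0.3],-1],[[-100,1,1],[0,0,-0.3],-1],[[-101,1,1],[0,0,-0.3],-1]])

```text
clock: 24.2
position: [0.5333, 0.2007, 0.1302]
tool_rot: [-3.138, -0.791, -1.774]
force: [-6.4, -13.6, 15.7]
grip_width: 0.0112
finger_force: 78.7
```

Run:
```python
from h import *
T=tool(45,-1)
delta(PK['yel']+.105*u+.003*n,T);print(observe()['force'])
```

```text
clk 24.2 q [-0.71  0.9  -0.02  1.44  0.46  1.5   2.02] shift [-2.3  1.  -0. ] rot [-0.1 -0.3 -0.2]
[ -6.38811658 -13.59550477  15.74960818]
```

Contact at the floor (about 21 N). Release and retreat, with a lateral move to green.

Call:
send_rows(increments=[[[3,0,0],[0,0,0],-1],[[3,0,0],[0,0,0],-0.4],[[3,0,0],[0,0,0],0.2],[[3,0,0],[0,0,0],0.2],[[3,0,0],[0,0,0],0.2],[[3,0,-20],[0,0,0],0.2],[[3,0,-60],[0,0,0],0.2],[[3,0,-100],[0,0,0],0.2],[[3,0,-140],[0,0,0],0.2],[[3,0,-140],[0,0,0],0.2]])

```text
clock: 25.2
position: [0.5527, 0.3024, 0.232]
tool_rot: [-3.136, -0.78, -1.77]
force: [0.0, -0.2, -0.7]
grip_width: 0.0515
finger_force: 0.0
```

Call:
send_rows(increments=[[[0,35,0],[0,-3,0],0.2],[[5,70,0],[0,-6,0],0.2],[[12,70,0],[0,-6,0],0.2],[[12,70,0],[0,-6,0],0.2]])

```text
clock: 25.6
position: [0.482, 0.3031, 0.2387]
tool_rot: [-3.138, -0.68, -1.772]
force: [1.5, -0.7, 0.7]
grip_width: 0.0511
finger_force: 0.0
```

Run:
```python
from h import *
T=tool(39.3,-1)
delta(MID['grn']+.003*T[:,0],T)
cv2.imwrite('pics/w5.png',cv2.resize(grab_frame('wrist'),(480,360)))
print([(proj('wrist',PK['yel']+s*u-.002*n)*.75).round(0) for s in(.0,.08,.15,.21)],[(proj('wrist',MID['grn']+s*T[:,0])*.75).round(0) for s in(-.02,0,.105)])
```

```text
clk 25.6 q [-0.82  0.75 -0.06  1.35  0.35  1.66  1.99] shift [  1.3   0.4 150.3] rot [-0.2  0.3 -0.1]
[array([184., 250.]), array([178., 192.]), array([171., 130.]), array([165.,  66.])] [array([240., 188.]), array([240., 170.]), array([240.,  67.])]
```

View pics/w5.png

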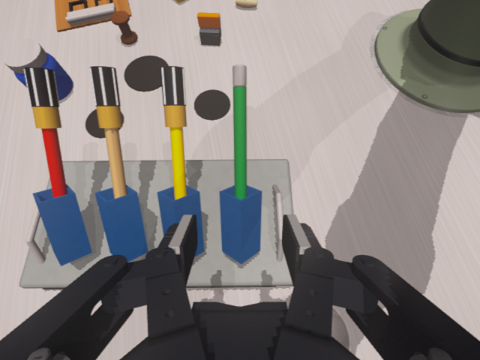

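The view shows red, wood and yellow home, with tips level at rows 66-69. Green is centred at column 240, with its butt at row 68 against a predicted 67.

Call:
send_rows(increments=[[[1,0,40],[0,0,0],0.2],[[1,0,80],[0,0,0],0.2],[[1,0,120],[0,0,0],0.2],[[1,0,150],[0,0,0],0.2],[[1,0,150],[0,0,0],0.2],[[1,0,150],[0,0,0],-1],[[1,0,150],[0,0,0],-1],[[1,0,150],[0,0,0],-1],[[1,0,150],[0,0,0],-1],[[1,0,150],[0,0,0],-1]])

```text
clock: 26.65
position: [0.4636, 0.2111, 0.122]
tool_rot: [-3.139, -0.68, -1.77]
force: [-1.2, 2.6, 0.7]
grip_width: 0.0115
finger_force: 78.0
```

Call:
send_rows(increments=[[[12,0,0],[0,0,0],-1],[[30,0,0],[0,0,0],-1],[[50,0,0],[0,0,0],-1],[[75,0,0],[0,0,0],-1],[[100,0,0],[0,0,0],-1],[[125,0,-25],[0,0,0],-1],[[150,0,-60],[0,0,0],-1],[[170,0,-90],[0,0,0],-1],[[185,0,-110],[0,0,0],-1],[[185,0,-110],[0,0,0],-1]])

```text
clock: 27.65
position: [0.4492, 0.1378, 0.3266]
tool_rot: [-3.134, -0.677, -1.774]
force: [0.6, -0.4, -1.0]
grip_width: 0.011
finger_force: 78.0
```

Run:
```python
from h import *
T=tool(39.3,-1)
delta(MID['grn']+.003*T[:,0],T)
```

```text
clk 27.6 q [-0.68  0.45 -0.03  1.66  0.41  1.6   2.12] shift [-184.7    1.6  113.2] rot [-0.3  0.5 -0.2]
```

Call:
send_rows(increments=[[[0,0,0],[0,0,8.5],-1],[[0,0,0],[0,0,17],-1],[[0,0,0],[0,0,25],-1],[[0,0,0],[0,0,34],-1],[[0,0,0],[0,0,42],-1],[[0,0,0],[0,0,51],-1],[[0,0,0],[0,0,59],-1],[[0,0,0],[0,0,68],-1],[[0,0,0],[0,0,76],-1],[[0,0,0],[0,0,84],-1]])

```text
clock: 28.65
position: [0.4482, 0.1372, 0.3232]
tool_rot: [-2.462, -0.06, 3.02]
force: [-0.7, 0.5, -2.4]
grip_width: 0.0112
finger_force: 77.9
```

Call:
send_rows(increments=[[[0,0,0],[0,0,8.5],-1],[[0,0,0],[0,0,17],-1],[[0,0,0],[0,0,25],-1],[[0,0,0],[0,0,34],-1],[[0,0,0],[0,0,42],-1],[[0,0,0],[0,0,51],-1],[[0,0,0],[0,0,59],-1],[[0,0,0],[0,0,68],-1],[[0,0,0],[0,0,76],-1],[[0,0,0],[0,0,84],-1]])

```text
clock: 29.65
position: [0.4482, 0.1372, 0.3233]
tool_rot: [-2.982, 0.665, 1.631]
force: [0.3, 0.3, -0.9]
grip_width: 0.0113
finger_force: 77.9
```

Run:
```python
from h import *
T=tool(45,1)
delta(PK['grn']+.205*u+.003*n,T)
```

```text
clk 29.6 q [-1.12  0.52  0.61  1.68  0.21  1.48 -0.57] shift [83.9 17.2 90.2] rot [ 0.7 -5.9 11.6]
```

Call:
send_rows(increments=[[[40,8,0],[0,-3,6],-1],[[84,17,10],[0.7,-5.9,11.6],-1],[[84,17,40],[0.7,-5.9,11.6],-1],[[84,17,70],[0.7,-5.9,11.6],-1],[[84,17,90],[0.7,-5.9,11.6],-1],[[84,17,90],[0.7,-5.9,11.6],-1],[[84,17,90],[0.7,-5.9,11.6],-1]])

```text
clock: 30.35
position: [0.4498, 0.1474, 0.1999]
tool_rot: [-3.137, 0.785, 1.38]
force: [-0.1, -0.0, -0.8]
grip_width: 0.0111
finger_force: 78.1
```

Run:
```python
from h import *
T=tool(45,1)
delta(PK['grn']+.105*u+.003*n,T)
```

```text
clk 30.4 q [-1.13  0.77  0.61  1.73  0.14  1.32 -0.81] shift [100.    1.1   1. ] rot [ 0.1 -0.   0.4]
```

Call:
send_rows(increments=[[[15,1,1],[0,0,0.3],-1],[[35,1,1],[0,0,0.3],-1],[[55,1,1],[0,0,0.3],-1],[[75,1,1],[0,0,0.3],-1],[[90,1,1],[0,0,0.3],-1],[[95,1,1],[0,0,0.3],-1],[[98,1,1],[0,0,0.3],-1],[[100,1,1],[0,0,0.3],-1],[[101,1,1],[0,0,0.3],-1]])

```text
clock: 31.25
position: [0.4638, 0.2122, 0.1305]
tool_rot: [3.141, 0.793, 1.368]
force: [-7.7, -25.1, 27.0]
grip_width: 0.0113
finger_force: 78.9
```

Run:
```python
from h import *
T=tool(45,1)
delta(PK['grn']+.105*u+.003*n,T);print(observe()['force'])
```

```text
clk 31.2 q [-1.13  0.93  0.56  1.6   0.07  1.33 -0.87] shift [ 4.1 -0.4 -1.3] rot [-0.1  0.5 -0.1]
[ -7.65170488 -25.07374446  27.02338047]
```

Call:
send_rows(increments=[[[-4,0,0],[0,0,0],-1],[[-4,0,0],[0,0,0],-0.4],[[-4,0,0],[0,0,0],0.2],[[-4,0,0],[0,0,0],0.2],[[-4,0,0],[0,0,0],0.2],[[-4,0,-20],[0,0,0],0.2],[[-4,0,-60],[0,0,0],0.2],[[-4,0,-100],[0,0,0],0.2],[[-4,0,-140],[0,0,0],0.2],[[-4,0,-170],[0,0,0],0.2]])

```text
clock: 32.25
position: [0.4873, 0.3334, 0.2525]
tool_rot: [3.141, 0.783, 1.373]
force: [0.4, 0.6, 0.3]
grip_width: 0.0511
finger_force: 0.0
```

Run:
```python
from h import *
o=observe();print(o['position'],o['clock'])
D=tool(0,1)
delta([.46,.10,.38],D)
delta([.46,-.10,.26],D)
```

```text
[0.48729372 0.33335124 0.25253474] 32.25
clk 32.2 q [-1.16  0.92  0.57  1.22  0.05  1.72 -0.85] shift [-242.5   18.9   88.3] rot [ 0.1 44.9  0.1]
clk 32.2 q [-1.16  0.92  0.57  1.22  0.05  1.72 -0.85] shift [-296.8   58.   311.8] rot [ 0.1 44.9  0.1]
```

Call:
send_rows(increments=[[[-35,0,-35],[0,0,0],0.5],[[-70,0,-70],[0,0,0],0.5],[[-100,0,-90],[0,8,0],0.5],[[-135,5,-55],[0,16,0],0.5],[[-170,10,-20],[0,24,0],0.5],[[-205,15,20],[0,32,0],0.5],[[-240,19,60],[0,40,0],0.5],[[-243,19,88],[0,45,0],0.5],[[-243,19,88],[0,45,0],0.5],[[-243,19,88],[0,45,0],0.5]])

```text
clock: 33.25
position: [0.4596, 0.0971, 0.3608]
tool_rot: [3.141, -0.002, 1.37]
force: [0.1, 0.5, -0.1]
grip_width: 0.0638
finger_force: 0.0
```

Run:
```python
from h import *
o=observe();print(o['position'],o['clock'])
D=tool(0,1)
delta([.46,-.14,.38],D)
cv2.imwrite('pics/top1.png',grab_frame('top'))
```

```text
[0.45955891 0.09713071 0.36077166] 33.25
clk 33.2 q [-0.9   0.16  0.65  1.83 -0.11  1.18 -0.41] shift [-232.3   47.6   -0.8] rot [ 0.  -0.1 -0.1]
```

Call:
send_rows(increments=[[[-50,10,0],[0,0,0],0.5],[[-100,20,0],[0,0,0],0.5],[[-150,30,0],[0,0,0],0.5],[[-200,40,0],[0,0,0],0.5],[[-260,48,0],[0,0,0],0.5],[[-310,55,0],[0,0,0],0.5],[[-350,60,0],[0,0,0],0.5],[[-350,60,0],[0,0,0],0.5],[[-350,60,0],[0,0,0],0.5]])

```text
clock: 34.2
position: [0.4504, -0.2571, 0.3594]
tool_rot: [-3.14, 0.001, 1.372]
force: [0.8, 0.5, 0.1]
grip_width: 0.0639
finger_force: 0.0
```

Run:
```python
from h import *
import pickle
o=observe();print(o['position'],o['clock'],o['qpos'].round(2))
p=camera_params('wrist');im=grab_frame('wrist');pickle.dump(p,open('p6.pkl','wb'))
cv2.imwrite('pics/w6.png',im);cv2.imwrite('pics/top2.png',grab_frame('top'))
for nm,X in dict(key=(.452,-.144,.05),box=(.487,-.33,.055),mat=(.594,-.078,.003)).items(): print(nm,proj('wrist',np.array(X),p))
```

```text
[ 0.45043888 -0.25714596  0.35944764] 34.2 [-0.24  0.31  0.84  1.73 -0.24  1.22  0.47]
key [302.83433557 100.14268207]
box [356.60232165 237.93528974]
mat [402.30593517  25.45037672]
```

View pics/w6.png

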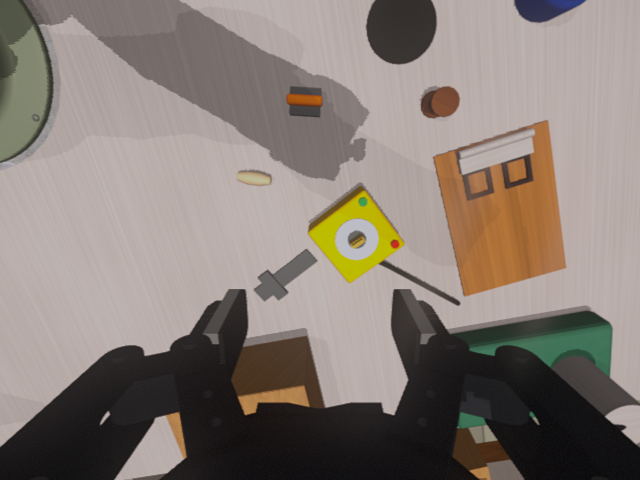

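The view shows the key upright at (305,100), its orange bar roughly horizontal. The tongue is at (358,240) on the box and the large mat is at (402,25). I'll measure the bar and tongue by colour.

```bash
cat >> h.py <<'E'
def rect(n,im,p,lo,hi,box,z,mn=10):
    x0,y0,x1,y1=box;hs=cv2.cvtColor(im,cv2.COLOR_BGR2HSV);m=cv2.inRange(hs,lo,hi);k=np.zeros_like(m);k[y0:y1,x0:x1]=m[y0:y1,x0:x1]
    cs=cv2.findContours(k,0,1)[0];c=max(cs,key=cv2.contourArea)
    W=np.array([onz(n,a,b,z,p)[:2] for a,b in c[:,0]])*1000
    (cx,cy),(w,hh),an=cv2.minAreaRect(W.astype(np.float32))
    if w<hh: an+=90
    return (np.round([cx,cy,max(w,hh),min(w,hh)],1),round((an+90)%180-90,1),cv2.boundingRect(c))
E
python3 - <<'E'
from h import *
import pickle
p=pickle.load(open('p6.pkl','rb'));im=cv2.imread('pics/w6.png')
print(rect('wrist',im,p,(5,150,60),(18,255,255),(280,80,335,125),.056))
print(rect('wrist',im,p,(10,60,40),(30,220,255),(345,228,372,252),.064))
c=cv2.resize(im[205:275,320:395],None,fx=7,fy=7,interpolation=cv2.INTER_CUBIC)
cv2.imwrite('pics/c6.png',c)
print(cv2.cvtColor(im[236:246,352:366],cv2.COLOR_BGR2HSV)[::2,::2].tolist())
# mat
g=cv2.cvtColor(im,cv2.COLOR_BGR2GRAY);t=cv2.imread('pics/top1.png');
m=(cv2.cvtColor(t,cv2.COLOR_BGR2GRAY)<45).astype(np.uint8)
nn,L,S,C=cv2.connectedComponentsWithStats(m[190:300,325:405])
for s,c in zip(S[1:],C[1:]):
    if s[4]>200: print(s, onz('top',c[0]+325,c[1]+190,.003))
E
```

```text
(array([ 453.7, -144.4,   41.5,   12.5]), -14.6, (287, 94, 35, 13))
(array([ 486.6, -331.6,   21.2,   13.6]), 24.1, (350, 234, 16, 15))
[[[13, 17, 108], [20, 16, 95], [17, 58, 83], [18, 129, 89], [20, 141, 94], [20, 150, 122], [13, 19, 95]], [[15, 28, 91], [18, 106, 87], [18, 133, 88], [20, 151, 113], [19, 165, 131], [21, 173, 158], [19, 117, 129]], [[18, 126, 87], [18, 142, 95], [21, 168, 147], [19, 154, 121], [22, 165, 141], [23, 170, 183], [22, 161, 174]], [[20, 159, 119], [22, 168, 159], [20, 153, 117], [23, 171, 176], [23, 173, 193], [23, 168, 190], [20, 84, 142]], [[20, 168, 132], [22, 165, 144], [23, 174, 191], [23, 175, 192], [23, 153, 180], [18, 56, 119], [124, 13, 156]]]
[  7   0  22  68 642] [0.63667727 0.01861225 0.003     ]
[ 40  25  32  32 830] [ 0.59321895 -0.07614037  0.003     ]
```

View pics/c6.png

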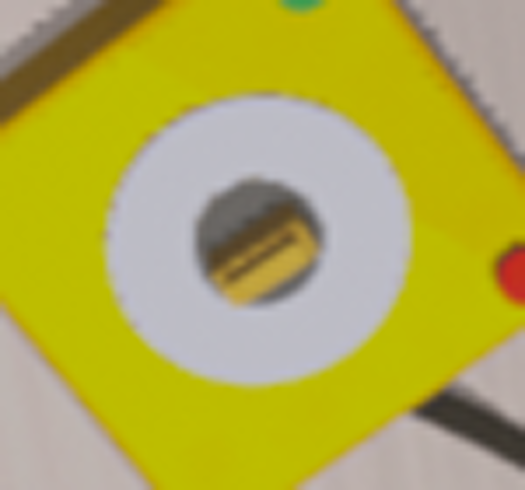

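The crop shows the tongue inside the white disc, centred near (357,239). Its long line runs from (225,275) to (297,238) in the crop.

Run:
```python
from h import *
import pickle
p=pickle.load(open('p6.pkl','rb'));im=cv2.imread('pics/w6.png')
hs=cv2.cvtColor(im,cv2.COLOR_BGR2HSV);m=cv2.inRange(hs,(0,0,140),(180,60,255));k=np.zeros_like(m);k[212:268,328:386]=m[212:268,328:386]
c=max(cv2.findContours(k,0,1)[0],key=cv2.contourArea);e=cv2.fitEllipse(c);print(e,onz('wrist',*e[0],.046,p))
f=lambda a,b,z:onz('wrist',320+a/7,205+b/7,z,p)
a,b=f(225,275,.06),f(297,238,.06);d=b-a;print('tongue yaw',np.degrees(np.arctan2(d[1],d[0])),np.linalg.norm(d))
# bright face
m=cv2.inRange(hs,(18,120,135),(28,255,255));k=np.zeros_like(m);k[228:252,345:370]=m[228:252,345:370]
print(rect('wrist',im,p,(18,120,135),(28,255,255),(345,228,370,252),.062))
# mat from wrist
g=cv2.cvtColor(im,cv2.COLOR_BGR2GRAY);k=np.zeros_like(g);k[0:70,360:445]=(g[0:70,360:445]<75)*255
c=max(cv2.findContours(k,0,1)[0],key=cv2.contourArea);e=cv2.fitEllipse(c);print('mat',e,onz('wrist',*e[0],.003,p))
R0=R.from_euler('xyz',observe()['tool_rot']).as_matrix();print('cur y yaw',np.degrees(np.arctan2(R0[1,1],R0[0,1])))
```

```text
((356.2960510253906, 238.78305053710938), (40.11465835571289, 42.39696502685547), 75.2452392578125) [ 0.48681642 -0.33408095  0.046     ]
tongue yaw 17.43881298858337 0.015583950794045209
(array([ 487.2, -334.1,   19.7,    8.2]), 24.2, (350, 237, 15, 11))
mat ((400.7227783203125, 28.34848976135254), (65.41683197021484, 71.850341796875), 66.0735092163086) [ 0.5915963  -0.08084606  0.003     ]
cur y yaw -11.18500771327334
```

```bash
cat >> h.py <<'E'
def hyp(tcp,Rt,X):
    "pixel of X in wrist cam if tool were at tcp,Rt"
    o,p0,R0=now(); X2=R0@(Rt.T@(np.asarray(X)-tcp))+p0; return proj('wrist',X2).round(0)
def down(yawy):
    "tool pointing down, tool y at yaw (deg)"
    a=np.radians(yawy); y=np.array([np.cos(a),np.sin(a),0]); return np.c_[np.cross(y,-Z),y,-Z]
E
python3 - <<'E'
from h import *
D=down(-11.2)
for z in(.16,.18,.21):
  for y in(-.33,-.31,-.36,-.38): print(z,y,hyp([.465,y,z],D,[.487,-.334,.06]))
B=down(-104.6); K=np.array([.4537,-.1444,.056])
for d in(.03,.06,.09): print(d,hyp(K-d*B[:,0]+[0,0,.14],B,K),B[:,0])
E
```

```text
0.16 -0.33 [350. 237.]
0.16 -0.31 [354. 262.]
0.16 -0.36 [343. 197.]
0.16 -0.38 [338. 169.]
0.18 -0.33 [348. 229.]
0.18 -0.31 [352. 253.]
0.18 -0.36 [341. 193.]
0.18 -0.38 [336. 167.]
0.21 -0.33 [345. 220.]
0.21 -0.31 [349. 241.]
0.21 -0.36 [339. 187.]
0.21 -0.38 [335. 163.]
0.03 [319. 188.] [ 0.96770917 -0.25206936  0.        ]
0.06 [319. 151.] [ 0.96770917 -0.25206936  0.        ]
0.09 [319. 111.] [ 0.96770917 -0.25206936  0.        ]
```

Call:
send_rows(increments=[[[-20,8,45],[0,0,0],0.5],[[-40,16,90],[0,0,0],0.5],[[-60,24,135],[0,0,0],0.5],[[-69,29,175],[0,0,0],0.5],[[-69,29,195],[0,0,0],0.5],[[-69,29,197],[0,0,0],0.5],[[-69,29,197],[0,0,0],0.5]])

```text
clock: 35.0
position: [0.4657, -0.3286, 0.1633]
tool_rot: [-3.142, -0.001, 1.375]
force: [0.2, -0.1, 1.0]
grip_width: 0.064
finger_force: 0.0
```

Run:
```python
from h import *
o=observe();print(o['position'],o['clock'])
p=camera_params('wrist');im=grab_frame('wrist');cv2.imwrite('pics/w7.png',im)
c=proj('wrist',np.array([.487,-.334,.062]),p);print(c);x,y=c.astype(int)
hs=cv2.cvtColor(im,cv2.COLOR_BGR2HSV)
m=cv2.inRange(hs,(0,0,130),(180,60,255));k=np.zeros_like(m);k[y-70:y+70,x-75:x+75]=m[y-70:y+70,x-75:x+75]
cc=max(cv2.findContours(k,0,1)[0],key=cv2.contourArea);e=cv2.fitEllipse(cc);print(e,onz('wrist',*e[0],.046,p))
print(rect('wrist',im,p,(18,120,135),(28,255,255),(x-28,y-28,x+28,y+28),.064))
cv2.imwrite('pics/c7.png',cv2.resize(im[y-60:y+60,x-60:x+60],None,fx=5,fy=5,interpolation=cv2.INTER_CUBIC));print(x-60,y-60)
```

```text
[ 0.46568053 -0.3285789   0.16330505] 35.0
[349.05190123 238.45082946]
((347.87371826171875, 233.16342163085938), (71.6121826171875, 74.59012603759766), 74.99003601074219) [ 0.48728863 -0.33468056  0.046     ]
(array([ 500.2, -354.5,    7.5,    5.6]), -11.2, (366, 258, 11, 8))
289 178
```

View pics/c7.png

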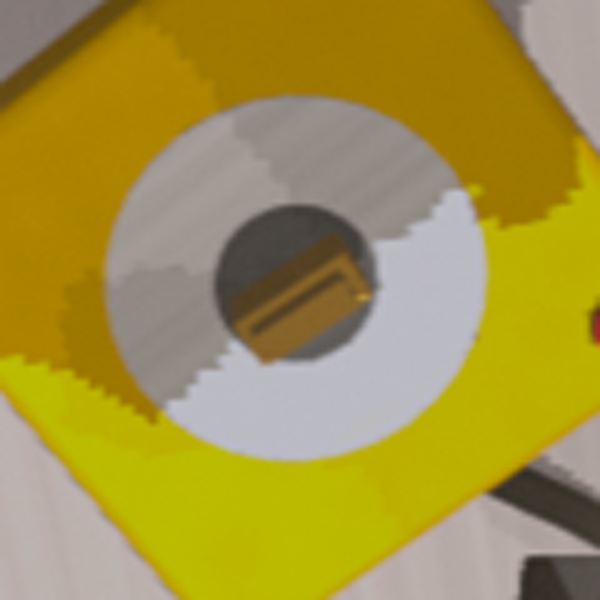

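The crop shows the tongue's shoulder outline with corners at about (245,325), (345,255), (372,297) and (265,362), concentric with the white disc.

Run:
```python
from h import *
g=lambda a,b,z:onz('wrist',289+a/5,178+b/5,z)
P=[g(*q,.06) for q in((245,325),(345,255),(372,297),(265,362))]
yaw=lambda a,b:np.degrees(np.arctan2(*(b-a)[[1,0]]))
print(np.mean(P,0),yaw(P[0],P[1]),yaw(P[3],P[2]),[np.linalg.norm(P[1]-P[0]),np.linalg.norm(P[2]-P[1])])
A,B=g(232,300,.046),g(335,235,.046);print(yaw(A,B))
B=down(-104.6);K=np.array([.4537,-.1444,.056])
delta(K-.045*B[:,0]+[0,0,.20],down(-11.2)); delta(K-.045*B[:,0]+[0,0,.14],B,0)
```

```text
[ 0.48808998 -0.33677515  0.06      ] 25.432900795661183 21.820578267980967 [np.float64(0.01836206111290274), np.float64(0.007820064125246096)]
22.444044137806934
clk 35.0 q [ 0.05  0.62  0.67  1.84 -0.5   0.86  0.77] shift [181.5 -92.7 -72.9] rot [ 0.1 -0.1 -0. ]
clk 35.0 q [ 0.05  0.62  0.67  1.84 -0.5   0.86  0.77] shift [181.4 -92.7 -31.9] rot [ 0.  -0.1 93.4]
```

Call:
send_rows(increments=[[[20,0,-40],[0,0,8.5],0.5],[[50,-20,-73],[0,0,17],0.5],[[90,-40,-73],[0,0,25.5],0.5],[[130,-60,-73],[0,0,34],0.5],[[165,-80,-73],[0,0,42.5],0.5],[[181,-93,-73],[0,0,51],0.5],[[181,-93,-73],[0,0,59.5],0.5],[[181,-93,-60],[0,0,68],0.5],[[181,-93,-45],[0,0,76],0.5],[[181,-93,-32],[0,0,84.5],0.5]])

```text
clock: 36.05
position: [0.41, -0.1332, 0.1957]
tool_rot: [-3.139, -0.003, -0.066]
force: [-0.7, 0.6, 0.6]
grip_width: 0.0643
finger_force: 0.0
```

Call:
send_rows(increments=[[[0,0,0],[0,0,7],0.5],[[0,0,0],[0,0,9],0.5],[[0,0,0],[0,0,9],0.5],[[0,0,0],[0,0,9],0.5]])

```text
clock: 36.45
position: [0.4095, -0.1339, 0.1956]
tool_rot: [-3.14, -0.001, -0.215]
force: [0.5, -0.2, 0.7]
grip_width: 0.0639
finger_force: 0.0
```

Run:
```python
from h import *
o=observe();print(o['position'],o['clock'],o['qpos'].round(2))
p=camera_params('wrist');im=grab_frame('wrist');cv2.imwrite('pics/w8.png',im)
c=proj('wrist',np.array([.4537,-.1444,.056]),p);print(c);x,y=c.astype(int)
K=rect('wrist',im,p,(5,150,60),(18,255,255),(x-90,max(0,y-90),x+90,y+90),.056);print(K)
g=cv2.cvtColor(im,cv2.COLOR_BGR2HSV);k=(g[...,2]<75).astype(np.uint8)[max(0,y-110):y+110,x-110:x+110];
cc=max(cv2.findContours(k,0,1)[0],key=cv2.contourArea);print(cv2.minAreaRect(cc))
```

```text
[ 0.40951977 -0.1339007   0.19562694] 36.45 [-0.69  0.59  1.25  2.16 -0.73  0.92 -0.79]
[320.58092108 168.97696693]
(array([ 454. , -144.3,   43.1,   11.6]), -14.7, (313, 141, 16, 55))
((20.0, 9.0), (18.0, 40.0), 90.0)
```

View pics/w8.png

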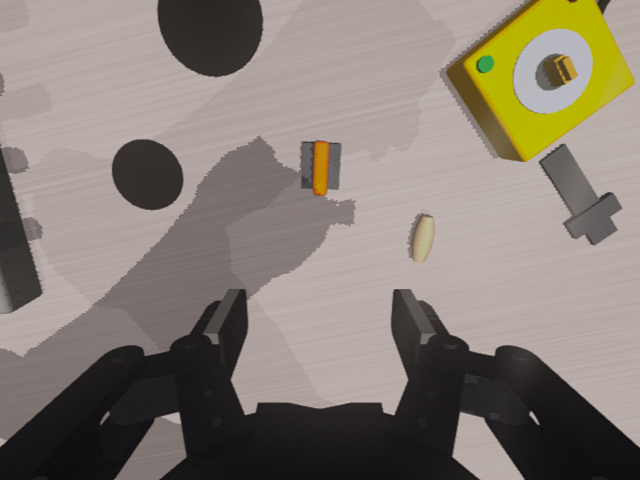

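The key is centred at (454, -144) mm with yaw -14.7°, seen at pixels (320,168), and the toggle at (423,238) is clear of the fingers.

Run:
```python
from h import *
delta([.454,-.1443,.036],down(-104.7),0)
```

```text
clk 36.5 q [-0.69  0.59  1.25  2.16 -0.74  0.92 -0.79] shift [ 45.6   0.9 159.6] rot [-0.1 -0.1  2.3]
```

Call:
send_rows(increments=[[[45.6,1,20],[0,0,2.3],0.5],[[45.6,1,50],[0,0,2.3],0.5],[[45.6,1,90],[0,0,2.3],0.5],[[45.6,1,125],[0,0,2.3],0.5],[[45.6,1,150],[0,0,2.3],0.5],[[45.6,1,160],[0,0,2.3],0.5],[[45.6,1,160],[0,0,2.3],0.5]])

```text
clock: 37.2
position: [0.4533, -0.145, 0.0349]
tool_rot: [-3.14, 0.001, -0.258]
force: [-0.4, 0.1, -0.7]
grip_width: 0.0644
finger_force: 0.0
```

Run:
```python
from h import *
delta([.454,-.1443,.035],down(-104.7),0);print(observe()['force'],observe()['position'])
```

```text
clk 37.2 q [-0.39  0.85  0.84  2.15 -1.11  0.68 -0.59] shift [ 0.5 -0.8 -0.1] rot [-0.1  0.  -0.1]
[-0.4151175   0.14394087 -0.65233825] [ 0.45332708 -0.1449754   0.03490122]
```

Call:
send_rows(increments=[[[0,0,0],[0,0,0],-1],[[0,0,0],[0,0,0],-1],[[0,0,0],[0,0,0],-1],[[0,0,0],[0,0,0],-1],[[0,0,0],[0,0,0],-1],[[0,0,0],[0,0,0],-1],[[0,0,0],[0,0,0],-1],[[0,0,-20],[0,0,0],-1],[[0,0,-50],[0,0,0],-1],[[0,0,-90],[0,0,0],-1]], newtons=60)

```text
clock: 38.2
position: [0.4526, -0.1449, 0.1257]
tool_rot: [-3.141, 0.002, -0.259]
force: [1.3, 0.7, -0.2]
grip_width: 0.0109
finger_force: 59.4
```

Run:
```python
from h import *
import pickle
o=observe();print(o['position'],o['clock'],o['qpos'].round(2),o['force'],o['grip_width'])
p=camera_params('wrist');im=grab_frame('wrist');cv2.imwrite('pics/w9.png',im)
# key relative to tool: grip offset
K=np.array([.454,-.1443]);print(hyp(o['position'],now()[2],o['position']))
delta([.4875,-.335,.16],down(-67),0)
```

```text
[ 0.45264981 -0.1448884   0.12569011] 38.2 [-0.52  0.73  1.04  2.11 -0.89  0.84 -0.75] [ 1.29020039  0.71943024 -0.20419149] 0.010922995367515249
[319. 301.]
clk 38.2 q [-0.53  0.73  1.05  2.11 -0.89  0.84 -0.76] shift [ 80.8 173.9 -29. ] rot [  0.   -0.2 -37.9]
```

View pics/w9.png

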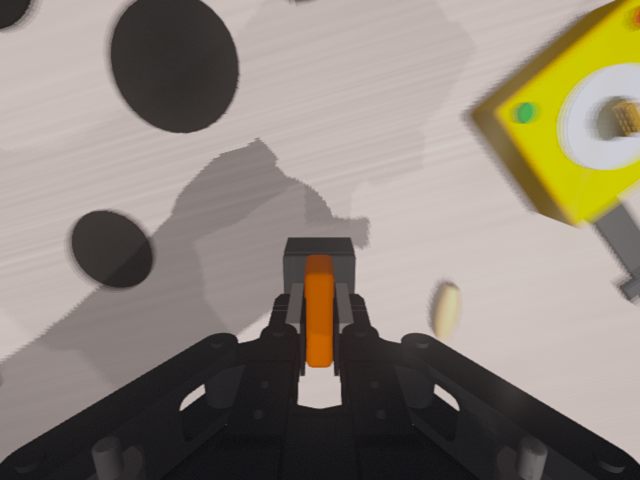

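The key is held straight and centred in the pads at column 319, clear of the table. Carrying it over the tongue.

Call:
send_rows(increments=[[[15,30,-20],[0,0,-8],-1],[[30,65,-29],[0,0,-16],-1],[[45,100,-29],[0,0,-24],-1],[[60,135,-29],[0,0,-32],-1],[[75,165,-29],[0,0,-38],-1],[[81,174,-29],[0,0,-38],-1],[[81,174,-29],[0,0,-38],-1],[[81,174,-29],[0,0,-38],-1]])

```text
clock: 39.05
position: [0.4869, -0.3331, 0.1537]
tool_rot: [-3.14, -0.0, 0.403]
force: [-0.2, 0.7, -1.5]
grip_width: 0.0106
finger_force: 59.5
```

Run:
```python
from h import *
o=observe();print(o['position'],o['clock'],o['qpos'].round(2),o['force'],o['grip_width'])
a=np.radians(23);k=np.array([np.cos(a),np.sin(a),0])*.0005
delta(np.array([.4875,-.335,.105])-k,down(-67),0)
cv2.imwrite('pics/s2.png',grab_frame('scene'));im=grab_frame('wrist');cv2.imwrite('pics/w10.png',im)
```

```text
[ 0.4869491  -0.33306476  0.15368816] 39.05 [-0.04  0.73  0.85  1.79 -0.67  0.93 -0.06] [-0.24910144  0.69358271 -1.46408792] 0.010579794634851359
clk 39.0 q [-0.04  0.73  0.85  1.79 -0.67  0.93 -0.06] shift [-0.8  2.1 48.7] rot [-0.1 -0.   0.1]
```

View pics/w10.png

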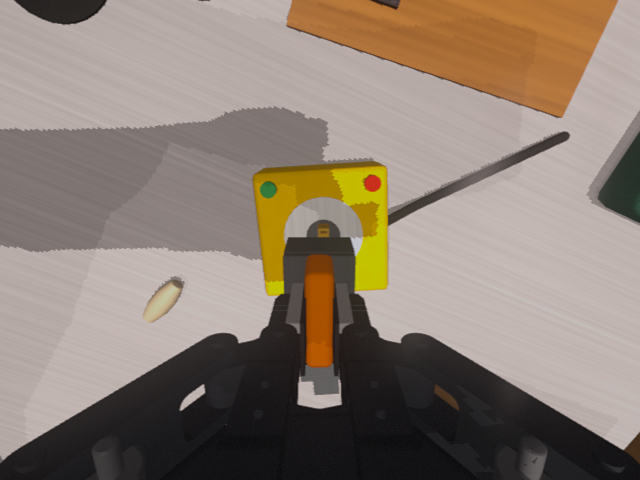

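The tongue shows at (323,232), about 2 mm to the right of the key's centre line at 319.5. That matches the computed +2.1 mm correction.

Call:
send_rows(increments=[[[-1,2,15],[0,0,0],-1],[[-1,2,30],[0,0,0],-1],[[-1,2,45],[0,0,0],-1],[[-1,2,49],[0,0,0],-1],[[-1,2,52],[0,0,0],-1],[[-1,2,55],[0,0,0],-1],[[-1,2,58],[0,0,0],-1],[[-1,2,58],[0,0,0],-1]])

```text
clock: 39.95
position: [0.487, -0.3361, 0.0958]
tool_rot: [-3.141, -0.001, 0.404]
force: [0.4, 0.1, -1.5]
grip_width: 0.0108
finger_force: 59.5
```

Run:
```python
from h import *
a=np.radians(23);k=np.array([np.cos(a),np.sin(a),0])*.0005
delta(np.array([.4875,-.335,.081])-k,down(-67),0);o=observe();print(o['force'],o['moment'],o['position'])
```

```text
clk 40.0 q [ 0.01  0.8   0.77  1.82 -0.75  0.83 -0.01] shift [ 0.3 -0.8 14.8] rot [-0.  -0.   0.2]
[ 0.39191486  0.10420397 -1.54708783] [ 0.00833685 -0.03882397  0.02073314] [ 0.48704416 -0.33610947  0.09579421]
```

Call:
send_rows(increments=[[[0,-0.7,2],[0,0,0],-1],[[0,-0.7,4],[0,0,0],-1],[[0,-0.7,6],[0,0,0],-1],[[0,-0.7,8],[0,0,0],-1],[[0,-0.7,8],[0,0,0],-1]])

```text
clock: 40.45
position: [0.4867, -0.3354, 0.0876]
tool_rot: [-3.141, -0.001, 0.404]
force: [-0.7, -0.8, -1.6]
grip_width: 0.0107
finger_force: 59.5
```

Call:
send_rows(increments=[[[0,0,2],[0,0,0],-1],[[0,0,4],[0,0,0],-1],[[0,0,6],[0,0,0],-1],[[0,0,6],[0,0,0],-1]])

```text
clock: 40.85
position: [0.4866, -0.3354, 0.0816]
tool_rot: [-3.14, -0.0, 0.404]
force: [-0.3, -0.1, -1.6]
grip_width: 0.0105
finger_force: 59.5
```

Call:
send_rows(increments=[[[0,0,1],[0,0,0],-1],[[0,0,2],[0,0,0],-1],[[0,0,2],[0,0,0],-1],[[0,0,2],[0,0,0],-1]])

```text
clock: 41.25
position: [0.4868, -0.3356, 0.0808]
tool_rot: [-3.141, -0.002, 0.404]
force: [-5.3, 3.9, 18.2]
grip_width: 0.0106
finger_force: 62.1
```

Call:
send_rows(increments=[[[0,0,-1],[0,0,6],-1],[[0,0,-1],[0,0,13],-1],[[0,0,-1],[0,0,20],-1],[[0,0,-1],[0,0,27],-1],[[0,0,-1],[0,0,34],-1],[[0,0,-1],[0,0,41],-1],[[0,0,-1],[0,0,48],-1],[[0,0,-1],[0,0,54],-1],[[0,0,-1],[0,0,60],-1],[[0,0,-1],[0,0,60],-1]])

```text
clock: 42.25
position: [0.4869, -0.3357, 0.081]
tool_rot: [-3.141, -0.0, -0.645]
force: [1.2, -0.5, 0.3]
grip_width: 0.0105
finger_force: 59.7
```

Run:
```python
from h import *
o=observe();print(o['position'],o['tool_rot'],o['qpos'].round(2),o['force'],o['moment'])
```

```text
[ 0.48694515 -0.33568302  0.08095012] [-3.14125747e+00 -1.75448603e-04 -6.44742128e-01] [-0.1   0.95  0.99  1.84 -0.99  0.95 -0.86] [ 1.16167268 -0.52780717  0.34418649] [-0.063729   -0.2456091  -0.01935078]
```

Call:
send_rows(increments=[[[0,0,0],[0,0,4],-1],[[0,0,0],[0,0,8],-1],[[0,0,0],[0,0,12],-1],[[0,0,0],[0,0,16],-1],[[0,0,0],[0,0,20],-1],[[0,0,0],[0,0,20],-1]])

```text
clock: 42.85
position: [0.4869, -0.3356, 0.0809]
tool_rot: [-3.141, 0.0, -0.99]
force: [1.9, -0.3, 1.3]
grip_width: 0.0107
finger_force: 59.8
```

Run:
```python
from h import *
o=observe();print(o['position'],o['tool_rot'],o['qpos'].round(2),o['force'],o['moment'])
```

```text
[ 0.48690812 -0.33562128  0.08089288] [-3.14092391e+00  2.75419459e-04 -9.90293134e-01] [-0.12  1.    1.06  1.84 -1.06  1.   -1.16] [ 1.94653018 -0.30812906  1.34820088] [-0.11746516 -0.36284135  0.0148117 ]
```

Call:
send_rows(increments=[[[0,0,0],[0,0,2],-1],[[0,0,0],[0,0,4],-1],[[0,0,0],[0,0,6],-1],[[0,0,0],[0,0,8],-1],[[0,0,0],[0,0,8],-1]])

```text
clock: 43.35
position: [0.4869, -0.3356, 0.081]
tool_rot: [-3.141, 0.0, -1.128]
force: [0.9, -0.0, 1.0]
grip_width: 0.0107
finger_force: 59.9
```

Run:
```python
from h import *
o=observe();print(o['position'],o['tool_rot'],o['qpos'].round(2),o['force'],o['moment'])
p=camera_params('wrist');cv2.imwrite('pics/w11.png',grab_frame('wrist'))
```

```text
[ 0.48693675 -0.33560201  0.08095274] [-3.14074103e+00  4.14895709e-04 -1.12827308e+00] [-0.13  1.01  1.09  1.84 -1.08  1.02 -1.28] [ 0.9157382  -0.0336979   0.98305384] [-0.19107109 -0.36399217  0.30560118]
```

View pics/w11.png

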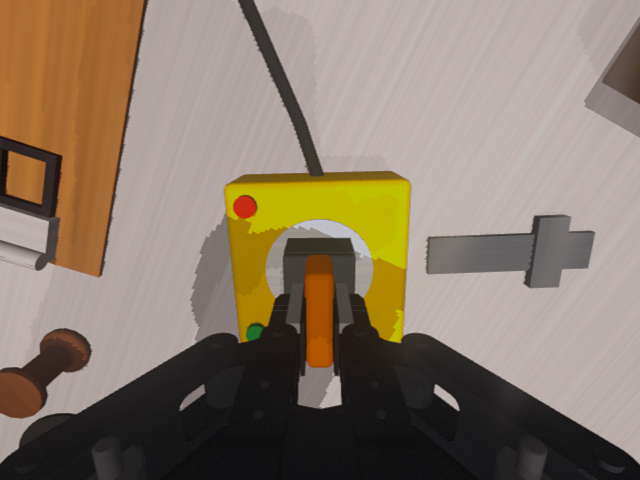

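The view shows the key seated on the box and turned nearly square with it. Moment z has risen to 0.31 N m, so it is at the stop. I'll ease back the play, lift, and check the tongue on the way to the mat.

Call:
send_rows(increments=[[[0,0,0],[0,0,-2],-1],[[0,0,0],[0,0,-4],-1],[[0,0,-5],[0,0,-4],-1],[[0,0,-12],[0,0,-4],-1],[[0,0,-20],[0,0,-4],-1],[[0,0,-35],[0,0,-4],-1],[[0,0,-60],[0,0,-4],-1],[[0,0,-90],[0,0,-4],-1],[[0,0,-90],[0,0,-4],-1]])

```text
clock: 44.3
position: [0.4874, -0.3368, 0.1751]
tool_rot: [-3.139, -0.004, -1.062]
force: [-1.1, 0.2, -2.0]
grip_width: 0.0107
finger_force: 59.6
```

Run:
```python
from h import *
o=observe();print(o['position'],o['clock'],o['tool_rot'],o['qpos'].round(2),o['force'],o['moment'])
delta([.5925,-.0795,.10],down(-90),0)
delta([.5925,-.0795,.10],down(-60),0)
```

```text
[ 0.48736867 -0.33684817  0.17508738] 44.3 [-3.13899718 -0.00351816 -1.06231795] [-0.18  0.9   1.2   1.78 -0.94  1.15 -1.3 ] [-1.0997379   0.24431336 -1.98750722] [-0.05803132 -0.00863342 -0.03168217]
clk 44.3 q [-0.18  0.9   1.2   1.78 -0.94  1.15 -1.3 ] shift [-173.9 -216.9   75. ] rot [ -0.   -0.3 -60.9]
clk 44.3 q [-0.18  0.9   1.2   1.78 -0.94  1.15 -1.3 ] shift [-173.9 -216.9   75. ] rot [  0.   -0.3 -90.9]
```

Call:
send_rows(increments=[[[-30,-40,0],[0,0,-8.5],-1],[[-60,-75,0],[0,0,-17],-1],[[-90,-110,0],[0,0,-25],-1],[[-120,-150,0],[0,0,-34],-1],[[-150,-185,0],[0,0,-42],-1],[[-174,-217,0],[0,0,-51],-1],[[-174,-217,0],[0,0,-60],-1],[[-174,-217,20],[0,0,-61],-1],[[-174,-217,40],[0,0,-61],-1],[[-174,-217,50],[0,0,-61],-1]])

```text
clock: 45.3
position: [0.591, -0.0776, 0.1203]
tool_rot: [-3.14, 0.001, 0.003]
force: [0.1, 0.0, -0.5]
grip_width: 0.0107
finger_force: 59.5
```

Run:
```python
from h import *
o=observe();print(o['position'],o['clock'],o['qpos'].round(2))
delta([.5928,-.0782,.044],down(-90),0)
p=camera_params('wrist');im=grab_frame('wrist');t=grab_frame('top')
print(proj('wrist',np.array([.5928,-.078,.003]),p))
cv2.imwrite('pics/w12.png',im);cv2.imwrite('pics/top3.png',t)
c=cv2.resize(t[235:310,455:530],None,fx=5,fy=5,interpolation=cv2.INTER_CUBIC)
o=np.zeros((480,800,3),np.uint8);o[:360,:420]=cv2.resize(im,(480,360))[:,30:450];o[:375,424:799]=c;cv2.imwrite('pics/c12.png',o)
```

```text
[ 0.59095922 -0.07762668  0.12029154] 45.3 [-0.55  0.85  0.95  1.8  -0.85  0.96 -0.8 ]
clk 45.3 q [-0.55  0.85  0.95  1.8  -0.85  0.96 -0.8 ] shift [ 1.9  0.7 76.3] rot [-0.1  0.   0.2]
[319.92676855 227.98155404]
```

View pics/c12.png

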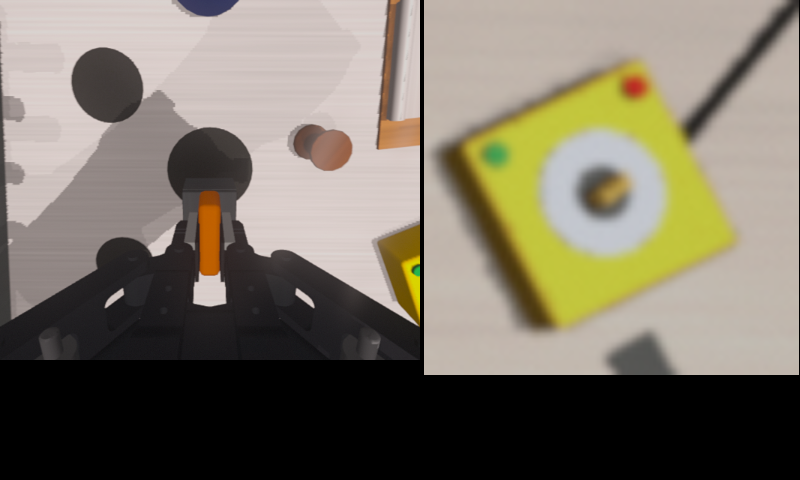

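The wrist view shows the key over the large mat, whose centre is near crop (209,170). The top crop shows the tongue pointing up-right at about -60° yaw, so the switch is on. Lowering.

Call:
send_rows(increments=[[[2,1,25],[0,0,0],-1],[[2,1,50],[0,0,0],-1],[[2,1,68],[0,0,0],-1],[[2,1,75],[0,0,0],-1],[[2,1,79],[0,0,0],-1],[[2,1,81],[0,0,0],-1],[[2,1,81],[0,0,0],-1]])

```text
clock: 46.1
position: [0.5938, -0.0789, 0.0407]
tool_rot: [-3.141, -0.001, 0.003]
force: [0.1, -0.6, -1.1]
grip_width: 0.0109
finger_force: 59.5
```

Call:
send_rows(increments=[[[0,0,1],[0,0,0],-1],[[0,0,1.5],[0,0,0],-1],[[0,0,1.5],[0,0,0],-1]])

```text
clock: 46.4
position: [0.5937, -0.0787, 0.0389]
tool_rot: [-3.141, -0.001, 0.003]
force: [-0.2, 0.6, 0.4]
grip_width: 0.0104
finger_force: 59.7
```

Call:
send_rows(increments=[[[0,0,1],[0,0,0],-1],[[0,0,1],[0,0,0],-1],[[0,0,0.5],[0,0,0],-0.5],[[0,0,0.5],[0,0,0],0.3],[[0,0,0.5],[0,0,0],0.5],[[0,0,0.5],[0,0,0],0.5],[[0,0,-20],[0,0,0],0.5],[[0,0,-60],[0,0,0],0.5],[[0,0,-110],[0,0,0],0.5],[[0,0,-150],[0,0,0],0.5]])

```text
clock: 47.4
position: [0.5933, -0.0793, 0.191]
tool_rot: [-3.141, -0.001, 0.002]
force: [-0.5, 0.9, 0.2]
grip_width: 0.0641
finger_force: 0.0
```

Call:
send_rows(increments=[[[-50,20,-40],[0,0,0],0.5],[[-90,40,-60],[0,0,0],0.5],[[-130,60,-60],[0,0,0],0.5],[[-130,60,-60],[0,0,0],0.5],[[-130,60,-60],[0,0,0],0.5],[[-130,60,-60],[0,0,0],0.5],[[-130,60,-60],[0,0,0],0.5]])

```text
clock: 48.1
position: [0.4645, -0.1388, 0.2482]
tool_rot: [-3.141, 0.0, 0.004]
force: [-0.9, 0.2, -0.6]
grip_width: 0.0642
finger_force: 0.0
```

Run:
```python
from h import *
o=observe();print(o['position'],o['clock'],o['qd'].round(2),o['force'],o['grip_width'])
p=camera_params('wrist');im=grab_frame('wrist');t=grab_frame('top');cv2.imwrite('pics/w13.png',im);cv2.imwrite('pics/top4.png',t)
a=cv2.resize(t[150:310,200:500],None,fx=2,fy=2,interpolation=cv2.INTER_CUBIC)
o=np.zeros((600,800,3),np.uint8);o[:320,:600]=a;o[330:600,:360]=cv2.resize(im,(360,270))
o[330:600,380:760]=cv2.resize(grab_frame('scene')[150:330,260:513],(380,270));cv2.imwrite('pics/c13.png',o)
try: print(rect('top',t,camera_params('top'),(5,150,60),(18,255,255),(360,205,405,255),.056))
except Exception as e: print(e)
```

```text
[ 0.46453477 -0.13879075  0.24823834] 48.1 [ 0.    0.    0.01  0.    0.   -0.    0.  ] [-0.93314585  0.19911349 -0.57742098] 0.06419840566762043
(array([593.1, -76.9,  46.5,  14.5]), 1.3, (380, 217, 7, 20))
```

View pics/c13.png

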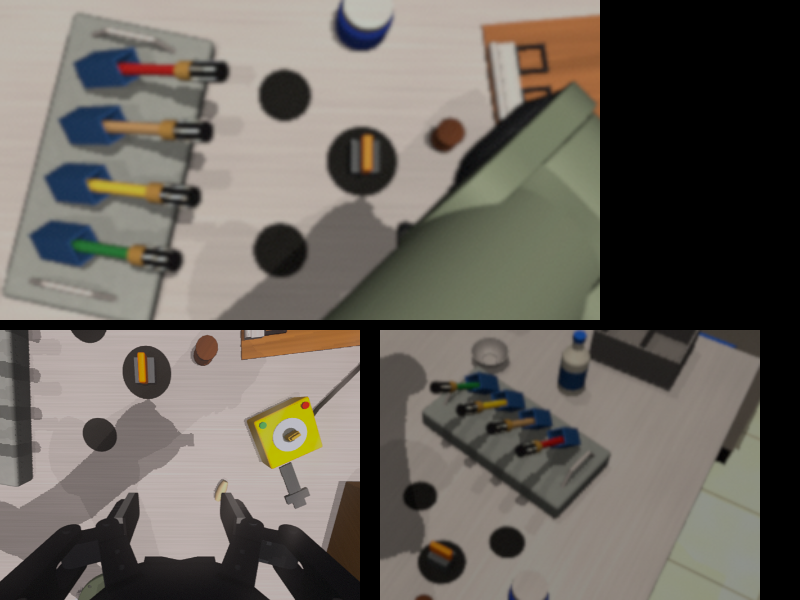

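The composite shows all four brushes bristles-up in their own pockets, and the key upright in the middle of the large mat at top-crop (365,155). The tongue is turned and nothing else has moved. Handing in.

```bash
python3 -c "
from workcell import *
print(job_done())"
```

```text
the job is handed in; nothing more can be done
None
```

I turned all four brushes and put them back handle-down, one to a pocket, switched the blower on with the key, stood the key upright on its mat, and handed the job in at about 48 s; the hand-in call returned no verdict.

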